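Square the strapping plate and stack the cartons on it

ROBOT

A 6-joint arm with a two-finger parallel gripper is mounted at the origin on the work surface. World frame = base frame: x ahead of the robot, y to its left, z up, the work surface at z = 0. Lengths are in m, angles in rad, forces in N, time in s.
With the tool pointing down it reaches from about 0.325 to 0.9 m from the base axis. Payload 6.1 kg.
Tool frame: the origin (TCP) lies on the centre line of the jaws, within the pads' length; the fingertips stand 17 mm ahead of it and the grasp point (between the pads) lies 2 mm behind it; z points along the fingers, y is the direction in which the jaws open and shut (so a half turn about z gives the same grasp; the last joint's range is limited). The gripper opens to 85 mm and grips with 20 to 120 N. Pads are 22 mm wide; open, the fingers measure 114 mm over their backs; the gripper's body (76 mm by 85 mm) begins 54 mm behind the grasp point. The pads swing forward as they close: fully open they stand 13 mm farther back than shut.
Start: joints at [-1.399, 0.22, 1.526, -0, 1.395, -0.126], TCP at [0.183, -0.597, 0.248] pointing down, gripper open.
Joint ranges: [-2.98, 2.98], [-0.91, 2.08], [0.09, 2.57], [-1.24, 4.39], [0.2, 2.65], [-2.68, 2.68]. Speed limits (rad/s): [2.57, 2.57, 3.01, 3.14, 3.14, 3.14].

INTERFACE

Orientations are given as a unit quaternion [x, y, z, w].
In Python, from rig import sense, grab_frame, get_calibration, sign_off gives the robot as it stands.
- The arm moves only by the tool step_arm, never from a script. Its argument "deltas" is a list of rows, each a list of 4 numbers: the shift along the tool's x, y, z scaled (see below), then the turn about the tool's z scaled (see below). In form: [[dx, dy, dz, spin], ...]. A call has 1 to 8 rows; each row is the pose to reach, as a shift and turn from the pose measured when the call began, along the tool's axes at that moment; what a row does not reach only later rows make up. The controller multiplies each number of a shift by 0.3 m and each number of a turn by 0.5 rad. A row lasts 1/12 s, in which the tool goes at most 41.7 mm and 7.16 degrees, less where a joint would pass 70% of its speed; a pose out of reach is approached as far as the arm can. A call with a number of a shift or a turn outside -1 to 1 is refused whole. A call with a gripper value outside its range is refused whole. "hand" is the opening, from 0 (shut) to 1 (fully open), set as the call begins (left out, the last holds). The fingers move at their own pace and stop on an object; the grip force is fixed at half the most. Time passes only in rows, so rows that repeat a pose let the fingers close. It gives the time, the measured TCP pose, the force and the opening at its end, in the units of the state.
- sense(): the state, without advancing time (a new reading comes with each control period).
- grab_frame(name): name is "side" or "top"; returns the picture (384x512x3 uint8, red, green, blue); there is no depth.
- get_calibration(name): a dict with "camera_matrix" (3x3 intrinsics, pixels), "k1" (the pictures are not rectified: a ray, as slopes to the right and down, at radius r is drawn at 1 + k1 r^2 times it, then the intrinsics apply), "world_from_camera" (4x4, takes a point from camera to world coordinates). Camera axes: x right, y down, z forward; pixel columns grow to the right and rows downward; lengths in m; the calibration is good to about 2 mm. A picture is of the moment at which its call begins. get_calibration takes no time and is no camera call.
- sign_off(): hands the job in, once; it reports no verdict.
The state is a dict: "clock": time; "q": joint angles; "qd": joint speeds; "effort": joint torques, N m; "ee_pos": TCP position; "tcp_rot": TCP orientation; "force": force on the tool from outside, world axes, zero at the start; "wrist_torque": the same for the moment, N m; "opening": finger opening in m.
Only numpy, scipy, OpenCV 4.12 (cv2) and the standard library are available. Lean on these libraries where they do the work, as an engineer would, in place of code of your own. Each camera call takes 0.05 s, during which the arm holds its last target. There are 200 camera calls.

TASK

With your fingertips, turn the round plate in its fixture by its finger peg until its flat side lies flush against the long, thick alignment bar, without lifting or tipping the plate. Then stack the three white cartons on the middle of the plate, largest first and smallest last, each flat, centred and square on what is below it so that nothing overhangs, with their long sides parallel to the bar, and let go. Leave the bottle, the tape roll and the tape dispenser where they are.

Things in the scene. Friction and masses are not known exactly. Their poses are not given: they have to be found in the camera images.
- fixture: Fixed grey base plate, 6 mm thick, spanning x -112 to +95 mm, y +-102 mm, with low rails, all tops 18 mm above the bench. Origin on the bench, under the centre of the seated plate; z up. Long bar on the +x side. Two thin white side rails (110 mm long along x): inner faces at y = +-87 mm. Thin rear rail (90 mm long along y): inner face at x = -102 mm. Placed and turned anew each time.
- bar_face (a point): The long alignment bar of the fixture: 200 mm long along y, 16 mm thick, 12 mm above the base plate. This point is the middle of its inner (plate-side) face, 73 mm from the fixture's origin along +x, 12 mm above the bench; axes as the fixture's.
- plate: Loose metal disc, 170 mm across, 8 mm thick, about 0.45 kg, on the base between the rails (2 mm side play). Its rim is slippery on bar and rails; it stays where left. Flat side 87 mm long, 73 mm from the centre on its own +x side. Origin: underside centre. Moves up to 16 mm to the bar once the flat faces it. Seated: over the fixture's origin, x axes alike, underside 6 mm above the bench.
- plate_peg (a point): Finger peg of the plate: upright steel pin, 14 mm diameter, 18 mm tall, on top of the plate, 68 mm from the plate's centre on its own -x side (opposite the flat). This point is on the pin's axis, half-way up it (9 mm above the plate's top face, 23 mm above the bench).
- large_center (a point): Centre of the large carton, 68 mm wide, 110 mm long, 44 mm high, about 0.2 kg; its axes: x across its width, y along its length, z up; plain white card, same look as the other cartons. Starts lying flat on the bench.
- medium_center (a point): Centre of the medium carton, 46 mm wide, 78 mm long, 36 mm high, about 0.11 kg; its axes: x across its width, y along its length, z up; plain white card, same look as the other cartons. Starts lying flat on the bench.
- small_center (a point): Centre of the small carton, 28 mm wide, 48 mm long, 30 mm high, about 0.05 kg; its axes: x across its width, y along its length, z up; plain white card, same look as the other cartons. Starts lying flat on the bench.
- bottle_center (a point): Bystander: upright round bottle, 56 mm diameter, 160 mm tall; this point is half-way up. Not to be disturbed.
- taperoll_center (a point): Bystander: roll of brown tape lying flat, 96 mm diameter, 48 mm high; this point is its centre. Not to be disturbed.
- dispenser_center (a point): Bystander: grey tape dispenser, 54 x 120 mm, 82 mm high, its long side along its y; this point is 35 mm above the bench over its middle. Not to be disturbed.
Mind the look-alikes: they are no part of the job. What is shaped like the plate but brown is not meant.

How it is judged:
By the outcome, as a careful person would: the job done as asked, in the order asked, and still so for the second after the job is handed in, with the robot touching nothing.
It also fails if it takes over 72 s, if anything falls off the work surface, if the arm or the gripper's body presses on something with over 40 N, if the wrist force passes 120 N, or if a joint passes its speed limit or range.

## Working session

There is one attempt and no reset: what is moved stays moved. The work goes in short steps, Python scripts to look and compute and a tool call to move; the robot and the scene stay as the last step left them, time stands still between calls to the robot, and variables do not carry over. Pictures are saved under pics/ and viewed, about 8 in all and at most 12, crops included, and the job is handed in when it is done.

Besides the shell and the picture viewer there is one more tool, called after "Emit:" by a JSON object that holds its "api" and its "payload", one argument or row to a line. step_arm: Moves the arm, as the interface text tells. Its arguments: {"type":"object","properties":{"deltas":{"type":"array","items":{"type":"array","items":{"type":"number","minimum":-1,"maximum":1}}},"hand":{"type":"number"}},"required":["deltas"]}

```bash
mkdir -p pics
python3 - <<'E'
from rig import *
import cv2,numpy as np
for n in("top","side"):
    f=grab_frame(n);np.save(f"pics/{n}0.npy",f);cv2.imwrite(f"pics/{n}0.png",cv2.resize(f[:,:,::-1],(800,600),interpolation=cv2.INTER_CUBIC))
    c=get_calibration(n);print(c)
s=sense();print(s)
E
```

```text
{'camera_matrix': array([[431.56326683,   0.        , 253.26153213],
       [  0.        , 431.56326683, 191.13783752],
       [  0.        ,   0.        ,   1.        ]]), 'k1': -0.16681458026966842, 'world_from_camera': array([[-1.25746315e-02, -9.93441895e-01,  1.13644534e-01,
         4.35028628e-01],
       [-9.99713357e-01,  1.48062725e-02,  1.88143179e-02,
        -4.43373961e-04],
       [-2.03735836e-02, -1.13375375e-01, -9.93343315e-01,
         1.10044099e+00],
       [ 0.00000000e+00,  0.00000000e+00,  0.00000000e+00,
         1.00000000e+00]])}
{'camera_matrix': array([[393.10002723,   0.        , 255.47433216],
       [  0.        , 393.10002723, 200.87210811],
       [  0.        ,   0.        ,   1.        ]]), 'k1': 0.007409941665541371, 'world_from_camera': array([[ 0.9665186 , -0.20614848,  0.15278939,  0.406067  ],
       [-0.25640201, -0.75272501,  0.60635227, -0.55461715],
       [-0.0099902 , -0.62522625, -0.78037961,  0.77003152],
       [ 0.        ,  0.        ,  0.        ,  1.        ]])}
{'clock': 0.1, 'q': array([-1.39911116e+00,  2.21147968e-01,  1.52751699e+00, -1.72420349e-05,
        1.39470092e+00, -1.26119094e-01]), 'qd': array([ 0.00078355, -0.00068151, -0.00357187,  0.00047527,  0.00141189,
       -0.00085084]), 'effort': array([ 1.34665905e-03, -4.98242605e+01, -3.90545154e+01, -2.02797937e-04,
        5.71644574e-03,  3.20710251e-05]), 'ee_pos': array([ 0.1832781 , -0.59697493,  0.24729744]), 'tcp_rot': array([ 9.88933932e-01,  1.48353942e-01, -2.86820889e-05, -8.86187422e-04]), 'force': array([ 0.0131303 , -0.05473895, -0.1426278 ]), 'wrist_torque': array([-0.02227062,  0.02673918, -0.01068443]), 'opening': 0.08552051173727757}
```

View pics/top0.png

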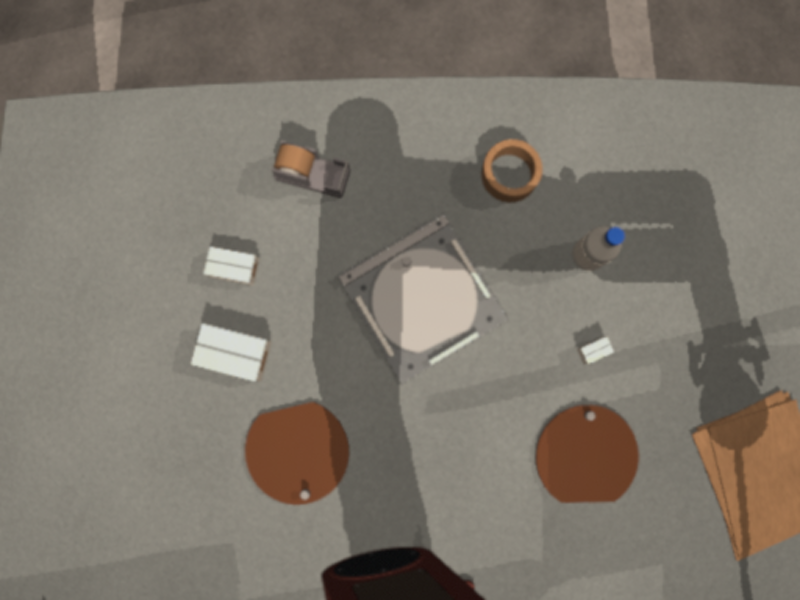

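View pics/side0.png

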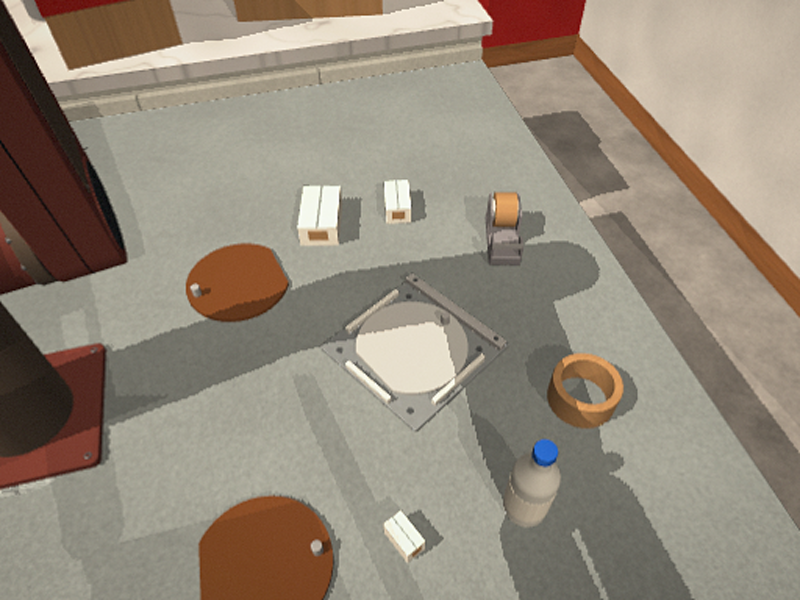

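Top view (800x600 px): the plate is at (425,300) with its peg at (405,263), close to the bar. The bar runs (340,280)–(447,220). The flat faces away from the bar, at about (455,340). The cartons are large (230,350), medium (230,263) and small (597,349). The brown discs are the decoys. The side view agrees.

```bash
cat > h.py <<'E'
from rig import *
import cv2,numpy as np
def rays(n,px):
    c=get_calibration(n);K=c["camera_matrix"];W=c["world_from_camera"]
    d=np.array([c["k1"],0,0,0.])
    u=cv2.undistortPoints(np.float64(px).reshape(-1,1,2),K,d).reshape(-1,2)
    return W[:3,3],np.c_[u,np.ones(len(u))]@W[:3,:3].T
def onz(n,px,z):
    o,r=rays(n,px);return (o+r*((z-o[2])/r[:,2])[:,None])[:,:2]
def proj(n,P):
    c=get_calibration(n);M=np.linalg.inv(c["world_from_camera"])
    return cv2.projectPoints(np.float64(P).reshape(-1,1,3),cv2.Rodrigues(M[:3,:3])[0],M[:3,3],c["camera_matrix"],np.array([c["k1"],0,0,0.]))[0].reshape(-1,2)
def tri(p,q):
    o,r=rays("top",p);s,t=rays("side",q);A=np.c_[r[0],-t[0]];k=np.linalg.lstsq(A,s-o,rcond=None)[0]
    a,b=o+r[0]*k[0],s+t[0]*k[1];return (a+b)/2,np.linalg.norm(a-b)
def shot(n,tag,box=None):
    f=grab_frame(n);np.save(f"pics/{n}{tag}.npy",f)
    x0,y0,x1,y1=box or(0,0,512,384);s=min(800/(x1-x0),600/(y1-y0))
    cv2.imwrite(f"pics/{n}{tag}.png",cv2.resize(f[y0:y1,x0:x1,::-1],None,fx=s,fy=s,interpolation=cv2.INTER_CUBIC));print("scale",s);return f
E
python3 - <<'E'
from h import *
import numpy as np
for n in("top","side"):
    f=np.load(f"pics/{n}0.npy").astype(int)
    m=((f.min(2)>185)).astype(np.uint8)
    for c in cv2.findContours(m,0,2)[0]:
        a=cv2.contourArea(c)
        if a<60 or a>6000: continue
        r=cv2.minAreaRect(c);print(n,int(a),np.round(r[0]),np.round(r[1]),round(r[2]))
        z={"L":.044,"M":.036,"S":.03}
        B=onz(n,cv2.boxPoints(r),.036);print("   ctr",B.mean(0).round(3),"dims",np.linalg.norm(B[0]-B[1]).round(3),np.linalg.norm(B[1]-B[2]).round(3))
a=np.load("pics/top0.npy")[125:260,195:345,::-1]
b=np.load("pics/top0.npy")[140:250,115:180,::-1];c=np.load("pics/top0.npy")[200:245,360:405,::-1]
g=np.zeros((600,800,3),np.uint8)
def put(i,s,x,y):
    i=cv2.resize(i,None,fx=s,fy=s,interpolation=cv2.INTER_CUBIC);g[y:y+i.shape[0],x:x+i.shape[1]]=i
put(a,3.4,0,0);put(b,4,520,0);put(c,3,520,450)
cv2.imwrite("pics/crop0.png",g)
E
```

```text
top 457 [144. 232.] [42. 12.] 14
   ctr [0.458 0.295] dims 0.03 0.108
top 140 [382. 224.] [10. 17.] 68
   ctr [ 0.471 -0.3  ] dims 0.044 0.025
top 439 [148. 218.] [42. 12.] 15
   ctr [0.492 0.286] dims 0.03 0.107
top 185 [145. 173.] [28.  8.] 11
   ctr [0.607 0.293] dims 0.02 0.074
top 181 [147. 164.] [28.  8.] 11
   ctr [0.63  0.288] dims 0.02 0.074
side 347 [258. 341.] [26. 15.] 51
   ctr [ 0.469 -0.307] dims 0.028 0.048
side 100 [235. 243.] [36.  4.] 41
   ctr [ 0.475 -0.087] dims 0.009 0.087
side 2022 [260. 234.] [51. 59.] 80
   ctr [ 0.536 -0.076] dims 0.141 0.14
side 278 [210. 133.] [12. 28.] 5
   ctr [0.491 0.287] dims 0.117 0.035
side 281 [197. 132.] [11. 29.] 9
   ctr [0.457 0.296] dims 0.118 0.034
side 263 [254. 126.] [23. 16.] 90
   ctr [0.615 0.278] dims 0.046 0.098
side 3760 [160.  26.] [ 49. 307.] 89
   ctr [0.421 0.93 ] dims 1.237 0.368
```

View pics/crop0.png

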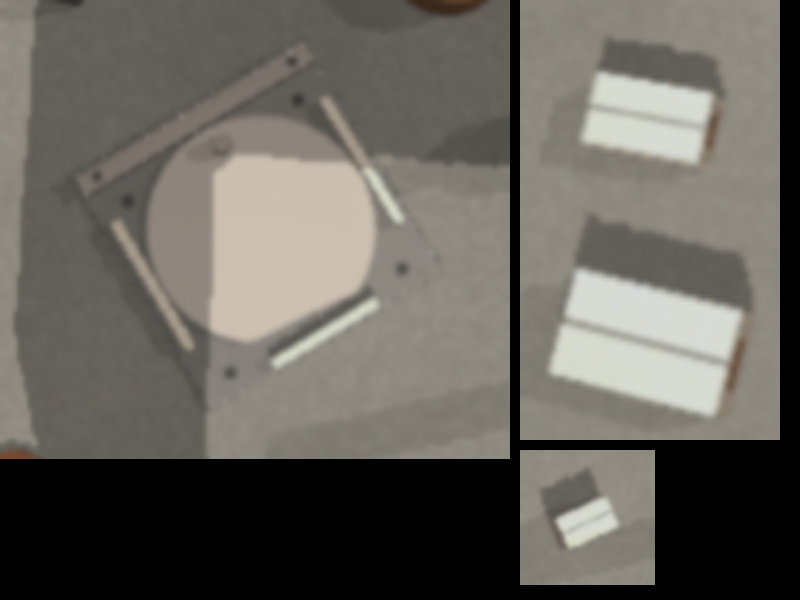

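Crop: the bar's inner edge runs (85,197)→(315,58), the peg is at (221,147), and the rear rail runs (272,365)–(377,300). All three cartons are clear. Next I compute their poses.

Run:
```python
from h import *
f=np.load("pics/top0.npy").astype(int)
A=lambda p:np.float64(p)/3.4+[195-.35,125-.35]
bar=onz("top",A([[85,197],[315,58],[75,178],[305,43]]),.018);print("bar",bar.round(4).tolist(),np.linalg.norm(bar[0]-bar[1]))
rr=onz("top",A([[272,363],[377,297]]),.018);print("rear",rr.round(4).tolist(),np.linalg.norm(rr[0]-rr[1]))
sl=onz("top",A([[118,220],[192,347]]),.018);sr=onz("top",A([[324,98],[400,221]]),.018);print("side",sl.round(4).tolist(),sr.round(4).tolist())
d=bar[1]-bar[0];ang=np.arctan2(d[1],d[0]);print("bar dir deg",np.degrees(ang),[np.degrees(np.arctan2(*(q[1]-q[0])[::-1])) for q in(rr,sl,sr)])
# plate circle: convex hull of pinkish bright incl. shadow
print("peg top", onz("top",A([[221,143]]),.032))
crop=onz("top",A([[147,235],[260,115],[377,220],[270,345-5]]),.014);print("plate pts",crop.round(4).tolist())
print("pegside", tri(A([[221,143]])[0],np.array([444,316])/1.5625))
for nm,z,(x0,y0,x1,y1),W,L in(("L",.044,(118,200,178,248),.068,.11),("M",.036,(125,150,170,186),.046,.078),("S",.03,(366,208,398,238),.028,.048)):
    s=4;im=cv2.resize(f[y0:y1,x0:x1].astype(np.uint8),None,fx=s,fy=s,interpolation=cv2.INTER_CUBIC).astype(int)
    m=((im.min(2)>160)).astype(np.uint8);m=cv2.morphologyEx(m,3,np.ones((13,13)))
    c=max(cv2.findContours(m,0,2)[0],key=cv2.contourArea).reshape(-1,2)
    w=onz("top",(c+.5)/s-.5+[x0,y0],z)
    r=cv2.minAreaRect((w*1000).astype(np.float32));print(nm,np.round(r[0],1),np.round(r[1],1),round(r[2],1))
    # side check
    p=np.array(r[0])/1000
    print("   sidepx of ctr",(proj("side",[*p,z])*1.5625).round(0))
```

```text
bar [[0.582, 0.1051], [0.685, -0.0688], [0.5964, 0.1125], [0.6968, -0.0615]] 0.20212138153549197
rear [[0.4567, -0.0322], [0.5042, -0.1106]] 0.09167790969450071
side [[0.5643, 0.0805], [0.4693, 0.0265]] [[0.6542, -0.0748], [0.5604, -0.1292]]
bar dir deg -59.335228693802236 [np.float64(-58.83238039429575), np.float64(-150.41381603749983), np.float64(-149.89334411622244)]
peg top [[0.61871673 0.00298569]]
plate pts [[0.5532, 0.0592], [0.6427, -0.0266], [0.5619, -0.1125], [0.4738, -0.0311]]
pegside (array([0.61927523, 0.00315315, 0.02320798]), np.float64(0.0018991995937778373))
L [475. 288.] [110.3  68.2] 75.3
   sidepx of ctr [[319. 204.]]
M [617.6 290.8] [78.4 46.5] 78.1
   sidepx of ctr [[396. 192.]]
S [ 470.7 -302. ] [27.9 48. ] 23.0
   sidepx of ctr [[403. 529.]]
```

```bash
cat > plan.py <<'E'
from h import *
from scipy.spatial.transform import Rotation as R
def pose():
    s=sense();r=R.from_quat(s["tcp_rot"]);m=r.as_matrix();return s["ee_pos"],np.degrees(np.arctan2(m[1,0],m[0,0])),s
def delta(p,y,t,ty):   # world target -> scaled tool deltas (tool down)
    a=np.radians(y);d=np.subtract(t,p);c,s=np.cos(a),np.sin(a)
    sp=-np.radians((ty-y+180)%360-180)
    return np.round([(c*d[0]+s*d[1])/.3,(s*d[0]-c*d[1])/.3,-d[2]/.3,sp/.5],3).tolist()
def plan(*T):
    p,y,s=pose();print("at",p.round(4),round(y,2),"F",s["force"].round(1),"open",round(s["opening"],4),"t",s["clock"])
    for t in T:
        print(t,delta(p,y,t[:3],t[3]));p,y=t[:3],t[3]
E
python3 - <<'E'
from plan import *
plan((.30,-.42,.235,0),(.47,-.2,.235,-15),(.6187,.003,.20,-30),(.6187,.003,.09,-30),(.6187,.003,.038,-30))
# arc in tool frame
C=np.array([.5575,-.0267]);p=np.array([.6187,.003]);
for k in range(1,9):
    a=np.radians(3.4*k);v=p-C;q=C+[np.cos(a)*v[0]-np.sin(a)*v[1],np.sin(a)*v[0]+np.cos(a)*v[1]]
    print(delta([*p,0],-30,[*q,0],-30+3.4*k))
E
```

```text
at [ 0.1833 -0.597   0.2473] 17.06 F [ 0.  -0.1 -0.1] open 0.0855 t 0.1
(0.3, -0.42, 0.235, 0) [0.545, -0.45, 0.041, 0.596]
(0.47, -0.2, 0.235, -15) [0.567, -0.733, -0.0, 0.524]
(0.6187, 0.003, 0.2, -30) [0.304, -0.782, 0.117, 0.524]
(0.6187, 0.003, 0.09, -30) [0.0, -0.0, 0.367, -0.0]
(0.6187, 0.003, 0.038, -30) [0.0, -0.0, 0.173, -0.0]
[-0.011, -0.007, -0.0, -0.119]
[-0.023, -0.014, -0.0, -0.237]
[-0.035, -0.02, -0.0, -0.356]
[-0.048, -0.025, -0.0, -0.475]
[-0.06, -0.029, -0.0, -0.593]
[-0.073, -0.033, -0.0, -0.712]
[-0.087, -0.035, -0.0, -0.831]
[-0.1, -0.037, -0.0, -0.949]
```

Emit:
{"api": "step_arm", "payload": {
  "deltas": [
    [0.545,-0.45,0.04,0.6],
    [0.545,-0.45,0.04,0.6],
    [0.545,-0.45,0.04,0.6],
    [0.545,-0.45,0.04,0.6],
    [0.545,-0.45,0.04,0.6],
    [0.545,-0.45,0.04,0.6],
    [0.545,-0.45,0.04,0.6]
  ],
  "hand": 0.5
}}

```text
clock: 0.68
ee_pos: [0.3012, -0.4177, 0.2351]
tcp_rot: [1.0, 0.001, -0.0, -0.001]
force: [0.2, -0.5, 0.6]
opening: 0.0428
```

Run:
```python
from plan import *
plan((.47,-.2,.235,-15),(.6187,.003,.20,-30),(.6187,.003,.09,-30))
```

```text
at [ 0.3012 -0.4177  0.2351] 0.1 F [ 0.2 -0.5  0.6] open 0.0428 t 0.6833
(0.47, -0.2, 0.235, -15) [0.564, -0.725, 0.0, 0.527]
(0.6187, 0.003, 0.2, -30) [0.304, -0.782, 0.117, 0.524]
(0.6187, 0.003, 0.09, -30) [0.0, -0.0, 0.367, -0.0]
```

Signs are confirmed.

Emit:
{"api": "step_arm", "payload": {
  "deltas": [
    [0.564,-0.725,0,0.527],
    [0.564,-0.725,0,0.527],
    [0.564,-0.725,0,0.527],
    [0.564,-0.725,0,0.527],
    [0.564,-0.725,0,0.527],
    [0.564,-0.725,0,0.527],
    [0.564,-0.725,0,0.527],
    [0.564,-0.725,0,0.527]
  ]
}}

```text
clock: 1.35
ee_pos: [0.4728, -0.1967, 0.2357]
tcp_rot: [0.992, -0.129, 0.0, -0.002]
force: [-0.5, 0.3, -0.2]
opening: 0.0425
```

Emit:
{"api": "step_arm", "payload": {
  "deltas": [
    [0.304,-0.782,0.117,0.524],
    [0.304,-0.782,0.117,0.524],
    [0.304,-0.782,0.117,0.524],
    [0.304,-0.782,0.117,0.524],
    [0.304,-0.782,0.117,0.524],
    [0.304,-0.782,0.117,0.524],
    [0.304,-0.782,0.117,0.524],
    [0.304,-0.782,0.117,0.524]
  ]
}}

```text
clock: 2.02
ee_pos: [0.6223, 0.0085, 0.2002]
tcp_rot: [0.967, -0.256, -0.001, -0.002]
force: [-0.8, 0.6, 0.7]
opening: 0.0428
```

Run:
```python
from plan import *
plan((.6187,.003,.075,-30))
shot("side","1",(190,140,350,260))
```

```text
at [0.6223 0.0085 0.2002] -29.62 F [-0.8  0.6  0.7] open 0.0428 t 2.0167
(0.6187, 0.003, 0.075, -30) [-0.001, 0.022, 0.417, 0.013]
scale 5.0
```

Emit:
{"api": "step_arm", "payload": {
  "deltas": [
    [0,0.022,0.417,0.013],
    [0,0.022,0.417,0.013],
    [0,0.022,0.417,0.013],
    [0,0.022,0.417,0.013],
    [0,0.022,0.417,0.013]
  ]
}}

```text
clock: 2.48
ee_pos: [0.6151, -0.0005, 0.0729]
tcp_rot: [0.965, -0.26, -0.004, -0.001]
force: [-0.2, -0.1, 0.9]
opening: 0.0426
```

Run:
```python
from plan import *
plan((.6187,.003,.038,-30))
shot("side","2",(210,140,370,260))
```

```text
at [ 6.151e-01 -5.000e-04  7.290e-02] -30.18 F [-0.2 -0.1  0.9] open 0.0426 t 2.4833
(0.6187, 0.003, 0.038, -30) [0.005, -0.016, 0.116, -0.006]
scale 5.0
```

View pics/side2.png

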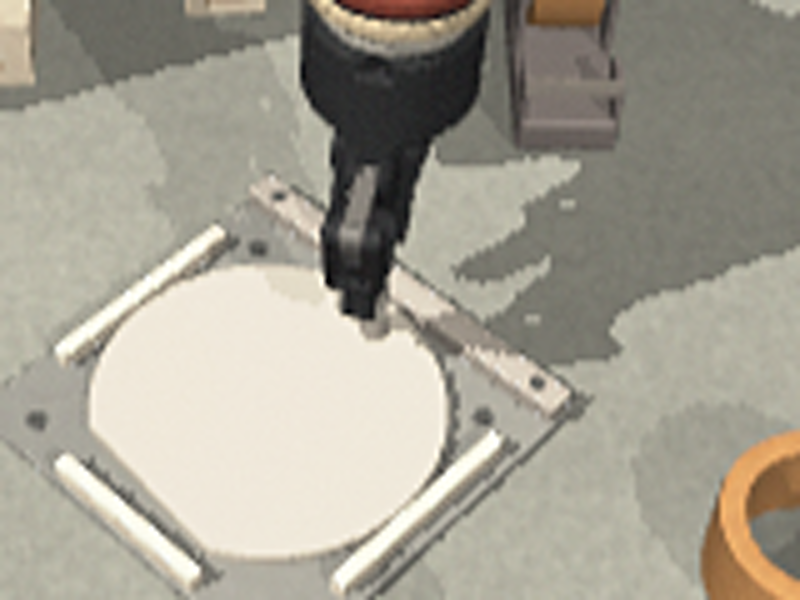

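The gripper is above the peg, whose visible part is at crop (375,325). I'll descend and close.

Emit:
{"api": "step_arm", "payload": {
  "deltas": [
    [0.005,-0.016,0.05,-0.006],
    [0.005,-0.016,0.09,-0.006],
    [0.005,-0.016,0.116,-0.006],
    [0.005,-0.016,0.116,-0.006],
    [0.005,-0.016,0.116,-0.006]
  ]
}}

```text
clock: 2.95
ee_pos: [0.6216, 0.003, 0.0421]
tcp_rot: [0.966, -0.259, -0.001, -0.001]
force: [0.7, 0.7, -0.8]
opening: 0.0423
```

Emit:
{"api": "step_arm", "payload": {
  "deltas": [
    [0,0,0,0],
    [0,0,0,0],
    [0,0,0,0],
    [0,0,0,0],
    [0,0,0,0]
  ],
  "hand": 0
}}

```text
clock: 3.37
ee_pos: [0.6217, 0.0022, 0.0433]
tcp_rot: [0.966, -0.259, -0.001, -0.001]
force: [-4.0, -3.0, 5.3]
opening: 0.0097
```

Run:
```python
from plan import *
plan((.6187,.003,.037,-30))
```

```text
at [0.6217 0.0022 0.0433] -29.98 F [-4.  -3.   5.3] open 0.0097 t 3.3667
(0.6187, 0.003, 0.037, -30) [-0.01, 0.003, 0.021, 0.001]
```

Run:
```python
from plan import *
shot("side","3",(250,170,330,230));shot("top","3",(220,130,300,190))
a=cv2.imread("pics/side3.png");b=cv2.imread("pics/top3.png");cv2.imwrite("pics/c3.png",cv2.resize(np.hstack([a,b]),(800,300)))
plan()
```

```text
scale 10.0
scale 10.0
at [0.6217 0.0022 0.0433] -29.98 F [-3.6 -3.7  5.1] open 0.0093 t 3.4667
```

View pics/c3.png

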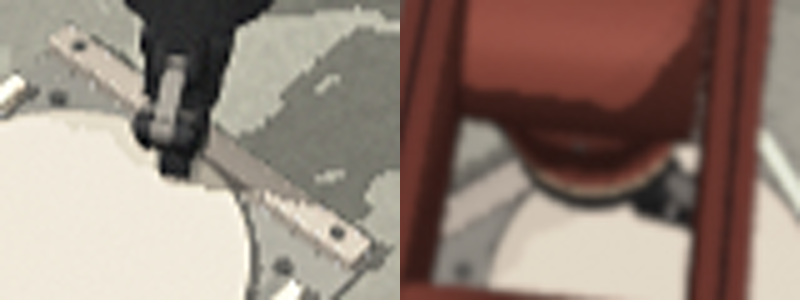

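Ambiguous: the opening is below the pin's 14 mm, so this may be a bad bite near the tips. I'll reopen, go lower and recentre.

Emit:
{"api": "step_arm", "payload": {
  "deltas": [
    [0,0,0,0],
    [0,0,0,0],
    [-0.01,0.003,0,0],
    [-0.01,0.003,0,0],
    [-0.01,0.003,0,0]
  ],
  "hand": 0.5
}}

```text
clock: 3.88
ee_pos: [0.6184, 0.0032, 0.0432]
tcp_rot: [0.966, -0.259, -0.001, -0.001]
force: [0.5, 0.5, -0.7]
opening: 0.0428
```

Run:
```python
from plan import *
plan((.6187,.003,.036,-30))
f=shot("side","4",(260,185,310,222))
print(proj("side",[[.6187,.003,.032],[.6187,.003,.014]]))
```

```text
at [0.6184 0.0032 0.0432] -29.96 F [ 0.5  0.5 -0.7] open 0.0428 t 3.8833
(0.6187, 0.003, 0.036, -30) [0.001, 0.0, 0.024, 0.001]
scale 16.0
[[284.51022745 199.98762563]
 [284.15921455 204.60621277]]
```

View pics/side4.png

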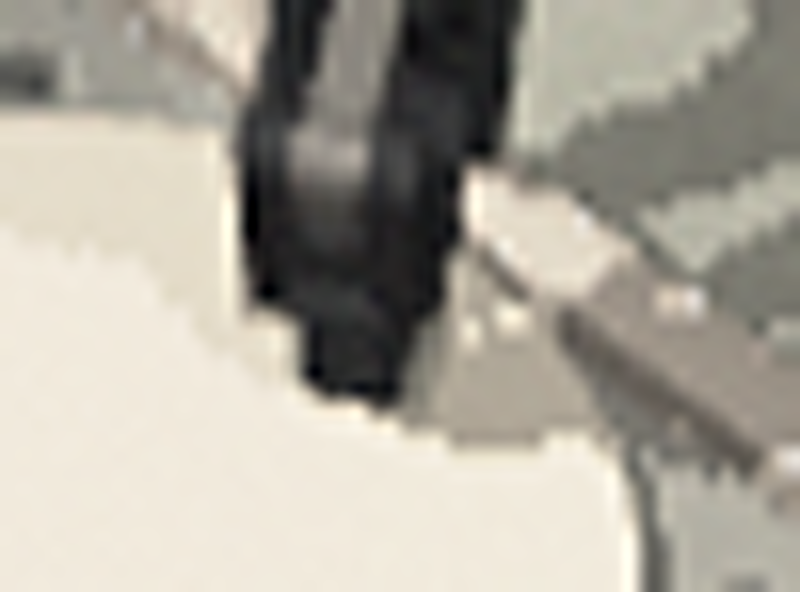

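Emit:
{"api": "step_arm", "payload": {
  "deltas": [
    [0.001,0,0.013,0],
    [0.001,0,0.026,0],
    [0.001,0,0.026,0],
    [0.001,0,0.026,0]
  ]
}}

```text
clock: 4.27
ee_pos: [0.6183, 0.0031, 0.0347]
tcp_rot: [0.966, -0.259, -0.001, -0.001]
force: [0.2, -0.5, 0.5]
opening: 0.0424
```

Emit:
{"api": "step_arm", "payload": {
  "deltas": [
    [0,0,0,0],
    [0,0,0,0],
    [0,0,0,0],
    [0,0,0,0],
    [0,0,0,0],
    [0,0,0,0]
  ],
  "hand": 0
}}

```text
clock: 4.77
ee_pos: [0.6188, 0.0031, 0.0352]
tcp_rot: [0.966, -0.259, -0.001, -0.001]
force: [1.2, 1.4, 4.7]
opening: 0.0112
```

Emit:
{"api": "step_arm", "payload": {
  "deltas": [
    [-0.011,-0.007,0,-0.119],
    [-0.023,-0.014,0,-0.237],
    [-0.035,-0.02,0,-0.356],
    [-0.048,-0.025,0,-0.475],
    [-0.06,-0.029,0,-0.593],
    [-0.073,-0.033,0,-0.712],
    [-0.087,-0.035,0,-0.831],
    [-0.1,-0.037,0,-0.949]
  ]
}}

```text
clock: 5.43
ee_pos: [0.5983, 0.0274, 0.0353]
tcp_rot: [1.0, -0.023, -0.001, -0.001]
force: [0.6, -1.5, 0.4]
opening: 0.0111
```

Run:
```python
from plan import *
plan()
a=shot("side","5",(200,150,300,250));b=shot("top","5",(210,130,320,240))
a=cv2.imread("pics/side5.png");b=cv2.imread("pics/top5.png");cv2.imwrite("pics/c5.png",np.hstack([cv2.resize(a,(400,400)),cv2.resize(b,(400,400))]))
```

```text
at [0.5983 0.0274 0.0353] -2.62 F [ 0.6 -1.5  0.4] open 0.0111 t 5.4333
scale 6.0
scale 5.454545454545454
```

View pics/c5.png

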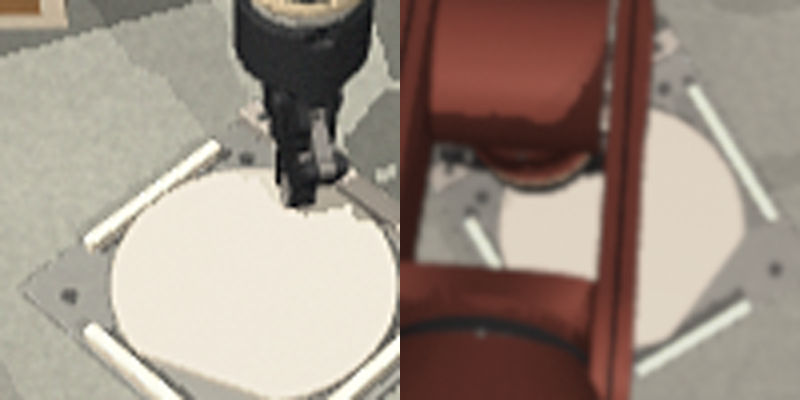

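The plate turned with the peg: its flat is now at about side-crop (205,375), forces are low and the peg is held. Continuing with the same arc.

Emit:
{"api": "step_arm", "payload": {
  "deltas": [
    [-0.011,-0.007,0,-0.119],
    [-0.023,-0.014,0,-0.237],
    [-0.035,-0.02,0,-0.356],
    [-0.048,-0.025,0,-0.475],
    [-0.06,-0.029,0,-0.593],
    [-0.073,-0.033,0,-0.712],
    [-0.087,-0.035,0,-0.831],
    [-0.1,-0.037,0,-0.949]
  ]
}}

```text
clock: 6.2
ee_pos: [0.5684, 0.04, 0.0352]
tcp_rot: [0.977, 0.212, -0.001, -0.001]
force: [1.3, -0.6, 0.8]
opening: 0.0113
```

Emit:
{"api": "step_arm", "payload": {
  "deltas": [
    [-0.011,-0.007,0,-0.119],
    [-0.023,-0.014,0,-0.237],
    [-0.035,-0.02,0,-0.356],
    [-0.048,-0.025,0,-0.475],
    [-0.06,-0.029,0,-0.593],
    [-0.073,-0.033,0,-0.712],
    [-0.087,-0.035,0,-0.831],
    [-0.1,-0.037,0,-0.949]
  ]
}}

```text
clock: 6.87
ee_pos: [0.5363, 0.0375, 0.0352]
tcp_rot: [0.9, 0.436, -0.0, -0.001]
force: [-0.4, 0.3, 1.7]
opening: 0.0113
```

```bash
cat > arc.py <<'E'
from plan import *
import sys
# peg angle(world) assumed = tool yaw + 55.9 (rigid grip); C fixed
p,y,s=pose();plan();C=np.array([.5571,-.0268]);r=p[:2]-C
print("r",np.hypot(*r),"ang",np.degrees(np.arctan2(r[1],r[0])),"vs yaw",y+55.9)
n=int(sys.argv[1]);tot=float(sys.argv[2])
for k in range(1,n+1):
    a=np.radians(y+55.9+tot*k/n);q=C+.0683*np.array([np.cos(a),np.sin(a)])
    print(delta(p,y,[*q,.0355],y+tot*k/n))
E
python3 arc.py 8 27.2
```

```text
at [0.5363 0.0375 0.0352] 51.68 F [-0.4  0.3  1.7] open 0.0113 t 6.8667
r 0.0675713580620233 ang 107.90831075800544 vs yaw 107.58402083975524
[-0.009, -0.009, -0.001, -0.119]
[-0.021, -0.015, -0.001, -0.237]
[-0.033, -0.021, -0.001, -0.356]
[-0.045, -0.026, -0.001, -0.475]
[-0.058, -0.03, -0.001, -0.593]
[-0.071, -0.034, -0.001, -0.712]
[-0.085, -0.037, -0.001, -0.831]
[-0.098, -0.039, -0.001, -0.949]
```

Emit:
{"api": "step_arm", "payload": {
  "deltas": [
    [-0.009,-0.009,-0.001,-0.119],
    [-0.021,-0.015,-0.001,-0.237],
    [-0.033,-0.021,-0.001,-0.356],
    [-0.045,-0.026,-0.001,-0.475],
    [-0.058,-0.03,-0.001,-0.593],
    [-0.071,-0.034,-0.001,-0.712],
    [-0.085,-0.037,-0.001,-0.831],
    [-0.098,-0.039,-0.001,-0.949]
  ]
}}

```text
clock: 7.53
ee_pos: [0.5085, 0.0215, 0.0352]
tcp_rot: [0.772, 0.635, -0.0, -0.002]
force: [0.1, -0.2, 0.6]
opening: 0.0106
```

Emit:
{"api": "step_arm", "payload": {
  "deltas": [
    [-0.011,-0.007,0,-0.119],
    [-0.023,-0.014,0,-0.237],
    [-0.035,-0.02,0,-0.356],
    [-0.048,-0.025,0,-0.475],
    [-0.06,-0.029,0,-0.593],
    [-0.073,-0.033,0,-0.712],
    [-0.087,-0.035,0,-0.831],
    [-0.1,-0.037,0,-0.949]
  ]
}}

```text
clock: 8.2
ee_pos: [0.4917, -0.0062, 0.0352]
tcp_rot: [0.601, 0.799, -0.0, -0.002]
force: [1.1, 0.2, 1.9]
opening: 0.011
```

Emit:
{"api": "step_arm", "payload": {
  "deltas": [
    [-0.011,-0.007,0,-0.119],
    [-0.023,-0.014,0,-0.237],
    [-0.035,-0.02,0,-0.356],
    [-0.048,-0.025,0,-0.475],
    [-0.06,-0.029,0,-0.593],
    [-0.073,-0.033,0,-0.712],
    [-0.087,-0.035,0,-0.831],
    [-0.1,-0.037,0,-0.949]
  ]
}}

```text
clock: 8.87
ee_pos: [0.4894, -0.0384, 0.0352]
tcp_rot: [0.396, 0.918, 0.0, -0.002]
force: [0.1, 0.3, 1.4]
opening: 0.0112
```

```bash
python3 arc.py 6 20
```

```text
at [ 0.4894 -0.0384  0.0352] 133.3 F [0.1 0.3 1.4] open 0.0112 t 8.8667
r 0.06873030101639814 ang -170.25008820552566 vs yaw 189.19629511920627
[-0.01, -0.005, -0.001, -0.116]
[-0.022, -0.011, -0.001, -0.233]
[-0.034, -0.017, -0.001, -0.349]
[-0.046, -0.022, -0.001, -0.465]
[-0.058, -0.026, -0.001, -0.582]
[-0.071, -0.03, -0.001, -0.698]
```

Emit:
{"api": "step_arm", "payload": {
  "deltas": [
    [-0.01,-0.005,-0.001,-0.116],
    [-0.022,-0.011,-0.001,-0.233],
    [-0.034,-0.017,-0.001,-0.349],
    [-0.046,-0.022,-0.001,-0.465],
    [-0.058,-0.026,-0.001,-0.582],
    [-0.074,-0.031,-0.001,-0.733],
    [-0.074,-0.031,-0.001,-0.733],
    [-0.074,-0.031,-0.001,-0.733]
  ]
}}

```text
clock: 9.53
ee_pos: [0.4978, -0.0615, 0.0352]
tcp_rot: [0.224, 0.975, 0.0, -0.002]
force: [1.2, -2.3, -0.2]
opening: 0.0114
```

Run:
```python
from plan import *
p,y,s=pose();plan()
shot("side","6",(220,165,330,247.5 and 247));np.set_printoptions(suppress=True)
# push 13 mm toward bar, in tool axes
u=np.array([np.cos(np.radians(30.4)),np.sin(np.radians(30.4)),0])
for d in(.004,.008,.012,.015,.018):print(d,delta(p,y,p+d*u,y))
```

```text
at [ 0.4978 -0.0615  0.0352] 154.07 F [ 1.2 -2.3 -0.2] open 0.0114 t 9.5333
scale 7.2727272727272725
0.004 [-0.007, 0.011, -0.0, -0.0]
0.008 [-0.015, 0.022, -0.0, -0.0]
0.012 [-0.022, 0.033, -0.0, -0.0]
0.015 [-0.028, 0.042, -0.0, -0.0]
0.018 [-0.033, 0.05, -0.0, -0.0]
```

View pics/side6.png

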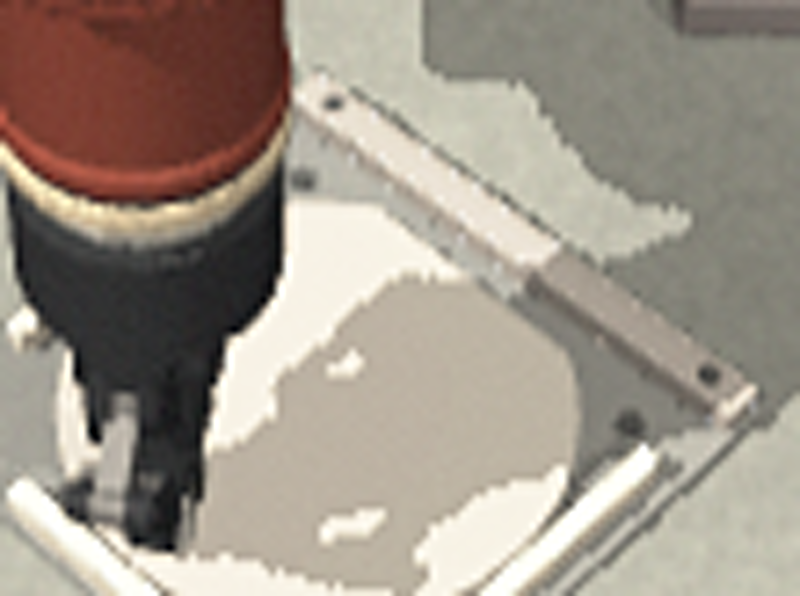

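The flat now faces the bar: its edge runs (385,205)→(560,345) in the crop, with a small gap. I'll check parallelism numerically and then push.

Run:
```python
from plan import *
g=lambda p:(np.float64(p)+.5)/7.2727-.5+[220,165]
for n,p,z in(("flat",[[392,210],[545,330]],.014),("bar in top",[[300,97],[720,412]],.018),("bar out top",[[320,72],[755,383]],.018)):
    w=onz("side",g(p),z);d=w[1]-w[0];print(n,w.round(4).tolist(),np.degrees(np.arctan2(d[1],d[0])),np.hypot(*d))
```

```text
flat [[0.6036, 0.0439], [0.6379, -0.0193]] -61.528868687109075 0.07188269151194027
bar in top [[0.586, 0.0992], [0.6805, -0.0686]] -60.597991284006426 0.19265862973221295
bar out top [[0.596, 0.1089], [0.6956, -0.0607]] -59.56843162717476 0.19666454343919398
```

Emit:
{"api": "step_arm", "payload": {
  "deltas": [
    [-0.005,0.008,0,0],
    [-0.01,0.015,0,0],
    [-0.015,0.022,0,0],
    [-0.019,0.029,0,0],
    [-0.023,0.035,0,0],
    [-0.023,0.035,0,0]
  ]
}}

```text
clock: 10.08
ee_pos: [0.5078, -0.0547, 0.0352]
tcp_rot: [0.225, 0.974, 0.0, -0.003]
force: [-4.0, -1.5, 3.9]
opening: 0.0113
```

Emit:
{"api": "step_arm", "payload": {
  "deltas": [
    [-0.004,0.006,0,0],
    [-0.008,0.012,0,0],
    [-0.008,0.012,0,0]
  ]
}}

```text
clock: 10.33
ee_pos: [0.5093, -0.0534, 0.0351]
tcp_rot: [0.225, 0.974, -0.001, -0.005]
force: [-11.3, -7.9, 11.0]
opening: 0.011
```

Emit:
{"api": "step_arm", "payload": {
  "deltas": [
    [0,0,0,0],
    [0,0,0,0],
    [0,0,0,0],
    [0,0,0,0]
  ],
  "hand": 0.4
}}

```text
clock: 10.67
ee_pos: [0.5095, -0.053, 0.0351]
tcp_rot: [0.225, 0.974, -0.001, -0.005]
force: [0.8, 0.7, 0.3]
opening: 0.0341
```

Run:
```python
from plan import *
p,y,s=pose();x=p[:2]
u=np.array([np.cos(np.radians(30.4)),np.sin(np.radians(30.4))])
plan((*x,.0352,126),(*(x),.0352,120.4),(*(x+.006*u),.0352,120.4),(*(x+.012*u),.0352,120.4))
```

```text
at [ 0.5095 -0.053   0.0351] 153.97 F [0.8 0.7 0.3] open 0.0341 t 10.6667
(np.float64(0.5095014489709923), np.float64(-0.0530056190096581), 0.0352, 126) [0.0, 0.0, -0.0, 0.976]
(np.float64(0.5095014489709923), np.float64(-0.0530056190096581), 0.0352, 120.4) [0.0, 0.0, -0.0, 0.195]
(np.float64(0.5146765309862358), np.float64(-0.049969416424931114), 0.0352, 120.4) [0.0, 0.02, -0.0, -0.0]
(np.float64(0.5198516130014793), np.float64(-0.04693321384020413), 0.0352, 120.4) [0.0, 0.02, -0.0, -0.0]
```

Emit:
{"api": "step_arm", "payload": {
  "deltas": [
    [0,0,0,0.24],
    [0,0,0,0.48],
    [0,0,0,0.72],
    [0,0,0,0.976],
    [0,0,0,0.976],
    [0,0,0,0.976]
  ]
}}

```text
clock: 11.17
ee_pos: [0.5096, -0.0528, 0.035]
tcp_rot: [0.452, 0.892, -0.002, -0.005]
force: [-0.1, 0.2, -0.8]
opening: 0.034
```

Emit:
{"api": "step_arm", "payload": {
  "deltas": [
    [0,0.007,0,0.195],
    [0,0.014,0,0.195],
    [0,0.02,0,0.195],
    [0,0.026,0,0.195],
    [0,0.032,0,0.195],
    [0,0.036,0,0.195]
  ]
}}

```text
clock: 11.67
ee_pos: [0.5173, -0.0471, 0.0348]
tcp_rot: [0.494, 0.869, -0.004, -0.006]
force: [-6.8, -6.8, 5.5]
opening: 0.0342
```

Emit:
{"api": "step_arm", "payload": {
  "deltas": [
    [0,-0.025,0,0],
    [0,-0.036,0,0],
    [0,-0.036,-0.1,0],
    [0,-0.036,-0.25,0],
    [0,-0.036,-0.4,0],
    [0,-0.036,-0.55,0],
    [0,-0.036,-0.55,0]
  ]
}}

```text
clock: 12.25
ee_pos: [0.5138, -0.0533, 0.2078]
tcp_rot: [0.494, 0.87, -0.002, 0.0]
force: [0.9, -0.9, 0.4]
opening: 0.0342
```

Run:
```python
from plan import *
p,y,s=pose();plan((.49,.12,.2,100),(.475,.288,.2,75.3),(.475,.288,.028,75.3))
print("tool z",R.from_quat(s["tcp_rot"]).as_matrix()[:,2].round(4),s["q"].round(2))
```

```text
at [ 0.5138 -0.0533  0.2078] 120.82 F [ 0.9 -0.9  0.4] open 0.0342 t 12.25
(0.49, 0.12, 0.2, 100) [0.537, 0.228, 0.026, 0.727]
(0.475, 0.288, 0.2, 75.3) [0.56, 0.048, -0.0, 0.862]
(0.475, 0.288, 0.028, 75.3) [0.0, 0.0, 0.573, -0.0]
tool z [-0.0018 -0.0039 -1.    ] [-0.25 -0.01  1.85 -0.    1.3  -0.79]
```

Emit:
{"api": "step_arm", "payload": {
  "deltas": [
    [0.537,0.228,0.026,0.727],
    [0.537,0.228,0.026,0.727],
    [0.537,0.228,0.026,0.727],
    [0.537,0.228,0.026,0.727],
    [0.537,0.228,0.026,0.727],
    [0.537,0.228,0.026,0.727]
  ],
  "hand": 1
}}

```text
clock: 12.75
ee_pos: [0.4889, 0.1237, 0.1992]
tcp_rot: [0.641, 0.768, -0.001, -0.0]
force: [-0.0, -0.1, -0.0]
opening: 0.0857
```

Emit:
{"api": "step_arm", "payload": {
  "deltas": [
    [0.56,0.048,0,0.862],
    [0.56,0.048,0,0.862],
    [0.56,0.048,0,0.862],
    [0.56,0.048,0,0.862],
    [0.56,0.048,0,0.862],
    [0.56,0.048,0,0.862],
    [0.56,0.048,0,0.862],
    [0.56,0.048,0,0.862]
  ]
}}

```text
clock: 13.42
ee_pos: [0.4733, 0.2905, 0.1985]
tcp_rot: [0.79, 0.613, -0.002, 0.0]
force: [0.5, -1.2, 0.5]
opening: 0.0853
```

Run:
```python
from plan import *
plan((.475,.288,.09,75.3),(.475,.288,.026,75.3))
a=shot("side","7",(200,140,340,245))
b=shot("top","7",(200,120,340,250))
```

```text
at [0.4733 0.2905 0.1985] 75.59 F [ 0.5 -1.2  0.5] open 0.0853 t 13.4167
(0.475, 0.288, 0.09, 75.3) [-0.006, 0.008, 0.362, 0.01]
(0.475, 0.288, 0.026, 75.3) [0.0, 0.0, 0.213, -0.0]
scale 5.714285714285714
scale 4.615384615384615
```

View pics/top7.png

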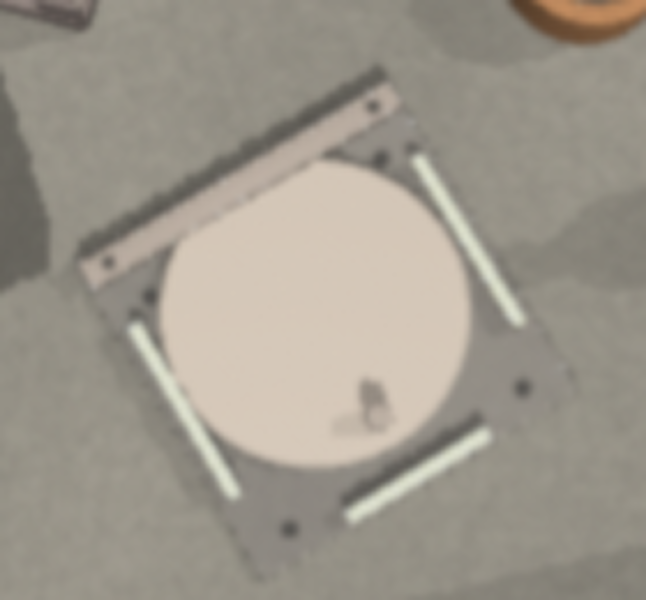

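The plate is flush: no gap along the bar's inner edge (97,290)→(400,100), and the peg at (372,410) is on the far side. I'll refine the fixture pose from this clean view while descending on the large carton.

Run:
```python
from plan import *
f=np.load("pics/top7.npy").astype(int)
x0,y0,s=200,120,4
im=cv2.resize(f[120:250,200:340].astype(np.uint8),None,fx=s,fy=s,interpolation=cv2.INTER_CUBIC).astype(int)
tow=lambda c,z:onz("top",(c+.5)/s-.5+[x0,y0],z)
m=((im[:,:,1]>205)&(im[:,:,1]>=im[:,:,0]-3)).astype(np.uint8)
ctr=[]
for c in cv2.findContours(m,0,1)[0]:
    if cv2.contourArea(c)>300:
        w=tow(c.reshape(-1,2),.018);r=cv2.minAreaRect((w*1000).astype(np.float32));print("rail",np.round(r[0],1),np.round(r[1],1),round(r[2],2))
m=((im[:,:,0]-im[:,:,2]>18)&(im.min(2)>150)).astype(np.uint8)
m=cv2.morphologyEx(m,3,np.ones((9,9)))
n=[c for c in cv2.findContours(m,0,1)[0] if cv2.contourArea(c)>20000]
for c in n:
    w=tow(cv2.convexHull(c).reshape(-1,2),.014)
    th=np.radians(30.4);X=w@[np.cos(th),np.sin(th)];Y=w@[-np.sin(th),np.cos(th)]
    print("plate blob x",X.min(),X.max(),"y",Y.min(),Y.max())
    k=X<np.median(X);A=np.c_[2*w[k],np.ones(k.sum())];q=np.linalg.lstsq(A,(w[k]**2).sum(1),rcond=None)[0]
    print("circle",q[:2],np.sqrt(q[2]+q[0]**2+q[1]**2))
b=tow((np.float64([[97,290],[400,100],[182,233],[318,160]]))/4.615*4,.018)
for i in(0,2):
    d=b[i+1]-b[i];print("bar in",b[i].round(4),b[i+1].round(4),np.degrees(np.arctan2(d[1],d[0])))
```

```text
rail [478.2 -71.8] [ 5.2 86. ] 30.36
rail [515.7  54.7] [105.6   6.4] 30.34
rail [ 607.3 -101.7] [104.8   4.9] 30.4
plate blob x 0.39633755483017213 0.5704704777542959 y -0.3872046497143768 -0.21598093510290678
circle [ 0.56838218 -0.01752248] 0.08505361233305259
bar in [0.5823 0.1026] [ 0.6862 -0.0662] -58.37978995764265
bar in [0.6132 0.0555] [ 0.6529 -0.0201] -62.28961692292881
```

Emit:
{"api": "step_arm", "payload": {
  "deltas": [
    [-0.006,0.008,0.12,0.01],
    [-0.006,0.008,0.24,0.01],
    [-0.006,0.008,0.362,0.01],
    [-0.006,0.008,0.362,0.01],
    [-0.006,0.008,0.362,0.01],
    [-0.006,0.008,0.362,0.01]
  ]
}}

```text
clock: 14.02
ee_pos: [0.4765, 0.2873, 0.092]
tcp_rot: [0.793, 0.61, -0.0, 0.001]
force: [0.1, 0.5, 0.8]
opening: 0.0851
```

Run:
```python
from plan import *
plan((.475,.288,.026,75.3))
```

```text
at [0.4765 0.2873 0.092 ] 75.16 F [0.1 0.5 0.8] open 0.0851 t 14.0167
(0.475, 0.288, 0.026, 75.3) [0.001, -0.005, 0.22, -0.005]
```

Emit:
{"api": "step_arm", "payload": {
  "deltas": [
    [0.001,-0.005,0.075,-0.005],
    [0.001,-0.005,0.15,-0.005],
    [0.001,-0.005,0.215,-0.005],
    [0.001,-0.005,0.22,-0.005],
    [0.001,-0.005,0.22,-0.005],
    [0.001,-0.005,0.22,-0.005]
  ]
}}

```text
clock: 14.52
ee_pos: [0.4771, 0.2886, 0.0288]
tcp_rot: [0.792, 0.611, 0.001, 0.001]
force: [0.9, 0.8, 0.6]
opening: 0.0855
```

Emit:
{"api": "step_arm", "payload": {
  "deltas": [
    [0,0,0,0],
    [0,0,0,0],
    [0,0,0,0],
    [0,0,0,0],
    [0,0,0,0]
  ],
  "hand": 0
}}

```text
clock: 14.93
ee_pos: [0.4793, 0.2896, 0.0319]
tcp_rot: [0.792, 0.611, 0.004, 0.002]
force: [-2.2, -0.5, 6.9]
opening: 0.0671
```

Run:
```python
from plan import *
p,y,s=pose();C=(.5684,-.0175)
plan((p[0],p[1],.14,y),(.52,.14,.15,98),(*C,.14,120.37),(*C,.07,120.37),(*C,p[2]+.016,120.37))
print("tool z",R.from_quat(s["tcp_rot"]).as_matrix()[:,2].round(4))
```

```text
at [0.4793 0.2896 0.0319] 75.3 F [-2.2 -0.5  6.9] open 0.0671 t 14.9333
(np.float64(0.479342977195858), np.float64(0.289649270368352), 0.14, np.float64(75.29777808042402)) [0.0, 0.0, -0.36, -0.0]
(0.52, 0.14, 0.15, 98) [-0.448, 0.258, -0.033, -0.792]
(0.5684, -0.0175, 0.14, 120.37) [-0.542, 0.087, 0.033, -0.781]
(0.5684, -0.0175, 0.07, 120.37) [0.0, 0.0, 0.233, -0.0]
(0.5684, -0.0175, np.float64(0.04790694181561272), 120.37) [0.0, 0.0, 0.074, -0.0]
tool z [ 0.0083  0.002  -1.    ]
```

Emit:
{"api": "step_arm", "payload": {
  "deltas": [
    [0,0,-0.06,0],
    [0,0,-0.15,0],
    [0,0,-0.25,0],
    [0,0,-0.36,0],
    [0,0,-0.36,0]
  ]
}}

```text
clock: 15.35
ee_pos: [0.483, 0.2915, 0.1486]
tcp_rot: [0.792, 0.611, 0.01, 0.003]
force: [1.4, 1.5, -1.1]
opening: 0.0664
```

Emit:
{"api": "step_arm", "payload": {
  "deltas": [
    [-0.07,0.04,-0.03,-0.12],
    [-0.16,0.09,-0.03,-0.28],
    [-0.25,0.15,-0.03,-0.45],
    [-0.35,0.2,-0.03,-0.62],
    [-0.448,0.258,-0.033,-0.792],
    [-0.448,0.258,-0.033,-0.792]
  ]
}}

```text
clock: 15.85
ee_pos: [0.5252, 0.1367, 0.1588]
tcp_rot: [0.656, 0.755, 0.009, 0.007]
force: [-0.1, 0.3, -1.4]
opening: 0.0668
```

Emit:
{"api": "step_arm", "payload": {
  "deltas": [
    [-0.09,0.015,0.03,-0.13],
    [-0.19,0.03,0.03,-0.27],
    [-0.29,0.05,0.03,-0.42],
    [-0.39,0.065,0.03,-0.56],
    [-0.48,0.08,0.03,-0.69],
    [-0.54,0.087,0.03,-0.78],
    [-0.54,0.087,0.03,-0.78],
    [-0.54,0.087,0.03,-0.78]
  ]
}}

```text
clock: 16.52
ee_pos: [0.574, -0.0207, 0.1502]
tcp_rot: [0.498, 0.867, 0.008, 0.009]
force: [0.6, 0.3, -3.3]
opening: 0.0671
```

Run:
```python
from plan import *
p,y,s=pose();C=(.5684-.0013,-.0175+.0022)
plan((*C,.065,120.37),(*C,.0475,120.37))
print("tool z",R.from_quat(s["tcp_rot"]).as_matrix()[:,2].round(4))
```

```text
at [ 0.574  -0.0207  0.1502] 120.22 F [ 0.6  0.3 -3.3] open 0.0671 t 16.5167
(0.5671, -0.015300000000000001, 0.065, 120.37) [0.027, -0.011, 0.284, -0.005]
(0.5671, -0.015300000000000001, 0.0475, 120.37) [0.0, 0.0, 0.058, -0.0]
tool z [ 0.0226  0.0048 -0.9997]
```

Emit:
{"api": "step_arm", "payload": {
  "deltas": [
    [0.027,-0.011,0.06,-0.005],
    [0.027,-0.011,0.13,-0.005],
    [0.027,-0.011,0.2,-0.005],
    [0.027,-0.011,0.26,-0.005],
    [0.027,-0.011,0.284,-0.005],
    [0.027,-0.011,0.284,-0.005],
    [0.027,-0.011,0.284,-0.005]
  ]
}}

```text
clock: 17.1
ee_pos: [0.5689, -0.0141, 0.0651]
tcp_rot: [0.497, 0.868, 0.008, 0.008]
force: [1.8, -1.0, -2.6]
opening: 0.0668
```

Run:
```python
from plan import *
p,y,s=pose();C=(.5684-.0013,-.0175+.0022)
plan((*C,.0475,120.37))
print("tool z",R.from_quat(s["tcp_rot"]).as_matrix()[:,2].round(4))
```

```text
at [ 0.5689 -0.0141  0.0651] 120.39 F [ 1.8 -1.  -2.6] open 0.0668 t 17.1
(0.5671, -0.015300000000000001, 0.0475, 120.37) [-0.0, -0.007, 0.059, 0.001]
tool z [ 0.0222  0.0051 -0.9997]
```

Emit:
{"api": "step_arm", "payload": {
  "deltas": [
    [0,-0.007,0.02,0],
    [0,-0.007,0.04,0],
    [0,-0.007,0.055,0],
    [0,-0.007,0.06,0],
    [0,-0.007,0.06,0],
    [0,-0.007,0.06,0]
  ]
}}

```text
clock: 17.6
ee_pos: [0.5676, -0.0152, 0.0472]
tcp_rot: [0.497, 0.868, 0.008, 0.008]
force: [0.1, -0.5, -2.6]
opening: 0.0669
```

Emit:
{"api": "step_arm", "payload": {
  "deltas": [
    [0,0,0.003,0],
    [0,0,0.006,0],
    [0,0,0.006,0]
  ]
}}

```text
clock: 17.85
ee_pos: [0.5682, -0.0153, 0.0465]
tcp_rot: [0.497, 0.868, 0.008, 0.009]
force: [-1.3, 0.2, 4.6]
opening: 0.0669
```

Contact, with +4.6 N upward. Now release and lift.

Emit:
{"api": "step_arm", "payload": {
  "deltas": [
    [0,0,0,0],
    [0,0,0,0],
    [0,0,0,0],
    [0,0,0,0]
  ],
  "hand": 1
}}

```text
clock: 18.18
ee_pos: [0.5685, -0.0154, 0.0466]
tcp_rot: [0.497, 0.868, 0.008, 0.009]
force: [-0.3, 0.2, -0.2]
opening: 0.085
```

Emit:
{"api": "step_arm", "payload": {
  "deltas": [
    [0,0,-0.1,0],
    [0,0,-0.2,0],
    [0,0,-0.35,0],
    [0,0,-0.5,0],
    [0,0,-0.5,0]
  ]
}}

```text
clock: 18.6
ee_pos: [0.569, -0.0167, 0.2053]
tcp_rot: [0.497, 0.868, 0.01, 0.015]
force: [0.7, -0.6, 1.2]
opening: 0.0853
```

Run:
```python
from plan import *
p,y,s=pose()
plan((.60,.14,.2,100),(.6176,.2908,.2,78.1))
print("tool z",R.from_quat(s["tcp_rot"]).as_matrix()[:,2].round(4))
```

```text
at [ 0.569  -0.0167  0.2053] 120.38 F [ 0.7 -0.6  1.2] open 0.0853 t 18.6
(0.6, 0.14, 0.2, 100) [0.398, 0.353, 0.018, 0.711]
(0.6176, 0.2908, 0.2, 78.1) [0.485, 0.145, -0.0, 0.764]
tool z [ 0.0362  0.0027 -0.9993]
```

Emit:
{"api": "step_arm", "payload": {
  "deltas": [
    [0.398,0.353,0.018,0.711],
    [0.398,0.353,0.018,0.711],
    [0.398,0.353,0.018,0.711],
    [0.398,0.353,0.018,0.711],
    [0.398,0.353,0.018,0.711],
    [0.398,0.353,0.018,0.711],
    [0.398,0.353,0.018,0.711]
  ]
}}

```text
clock: 19.18
ee_pos: [0.5998, 0.1398, 0.2009]
tcp_rot: [0.642, 0.767, 0.012, 0.013]
force: [-0.4, 0.3, 0.3]
opening: 0.0854
```

Emit:
{"api": "step_arm", "payload": {
  "deltas": [
    [0.485,0.145,0,0.764],
    [0.485,0.145,0,0.764],
    [0.485,0.145,0,0.764],
    [0.485,0.145,0,0.764],
    [0.485,0.145,0,0.764],
    [0.485,0.145,0,0.764],
    [0.485,0.145,0,0.764]
  ]
}}

```text
clock: 19.77
ee_pos: [0.6172, 0.2889, 0.2013]
tcp_rot: [0.776, 0.63, 0.014, 0.011]
force: [-0.3, 0.4, -0.4]
opening: 0.0852
```

Run:
```python
from plan import *
p,y,s=pose()
plan((.6176,.2908,.1,78.1))
print("tool z",R.from_quat(s["tcp_rot"]).as_matrix()[:,2].round(4))
a=shot("side","8",(220,150,340,240))
b=shot("top","8",(200,120,340,250))
f=np.load("pics/top8.npy");s=4;x0,y0=200,120
im=cv2.resize(f[120:250,200:340],None,fx=s,fy=s,interpolation=cv2.INTER_CUBIC).astype(int)
m=((im.min(2)>160)&(im[:,:,0]-im[:,:,2]<12)).astype(np.uint8);m=cv2.morphologyEx(m,3,np.ones((11,11)))
for c in cv2.findContours(m,0,1)[0]:
    if cv2.contourArea(c)>2000:
        w=onz("top",(c.reshape(-1,2)+.5)/s-.5+[x0,y0],.058);r=cv2.minAreaRect((w*1000).astype(np.float32));print(np.round(r[0],1),np.round(r[1],1),round(r[2],2))
```

```text
at [0.6172 0.2889 0.2013] 78.19 F [-0.3  0.4 -0.4] open 0.0852 t 19.7667
(0.6176, 0.2908, 0.1, 78.1) [0.007, -0.0, 0.338, 0.003]
tool z [ 0.0347  0.001  -0.9994]
scale 6.666666666666667
scale 4.615384615384615
[573.1 -17.3] [ 68.7 110.5] 29.98
```

View pics/top8.png

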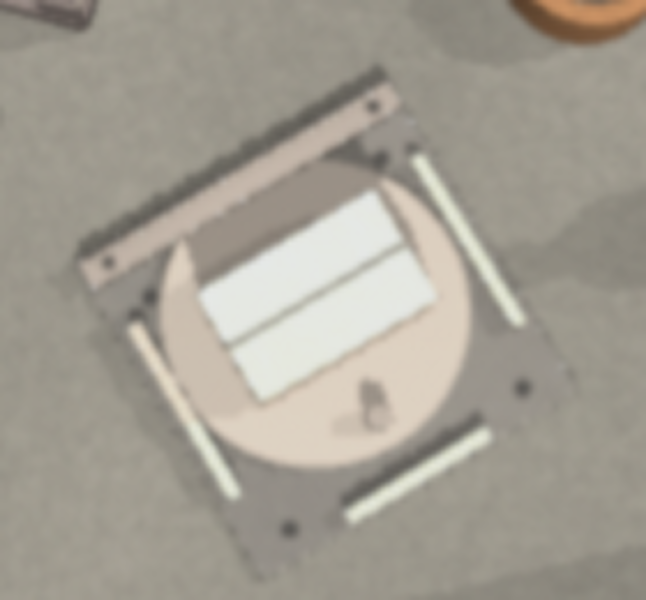

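Large carton: camera puts it at (573.1,−17.3) mm, yaw 30.0°, about 4.7 mm from the measured plate centre. I'll cross-check with the side view before deciding whether to mend it.

Run:
```python
from plan import *
s=4
def load(t,x0,y0,x1,y1):
    f=np.load(t);return cv2.resize(f[y0:y1,x0:x1],None,fx=s,fy=s,interpolation=cv2.INTER_CUBIC).astype(int),(x0,y0)
f=np.load("pics/side7.npy").astype(int)
pp=proj("side",[[.5684+.085*np.cos(a),-.0175+.085*np.sin(a),.014] for a in np.radians(30.4+np.arange(50,311,10))])
# subpixel edge along radial direction around predicted rim
g=f.sum(2).astype(np.float32)
res=[]
for a,dirn in zip(30.4+np.arange(50,311,10),pp):
    rr=np.arange(.079,.0915,.0005);t=np.radians(a)
    q=proj("side",[[.5684+r*np.cos(t),-.0175+r*np.sin(t),.014] for r in rr]).astype(np.float32)
    v=cv2.remap(g,q[:,0].reshape(-1,1),q[:,1].reshape(-1,1),cv2.INTER_LINEAR).ravel()
    d=cv2.GaussianBlur(np.diff(v).reshape(-1,1),(1,5),0).ravel();k=d.argmin();res.append((round(a),round(rr[k]*1e3,1),int(d[k])))
print(res)
A=[r for r in res if r[2]<-6]
th=np.radians([r[0] for r in A]);M=np.c_[np.cos(th),np.sin(th)];print("centre shift mm (side)",np.linalg.lstsq(M,np.array([r[1] for r in A])-85,rcond=None)[0])
im,o=load("pics/side8.npy",220,150,340,240)
m=((im.min(2)>205)).astype(np.uint8)
cv2.imwrite("pics/side8.png",cv2.resize(np.load("pics/side8.npy")[150:240,220:340,::-1],(800,600),interpolation=cv2.INTER_CUBIC))
for P in([573.1,-17.3],[568.4,-17.5]):
    c,q=np.cos(np.radians(30.2)),np.sin(np.radians(30.2))
    co=[[P[0]/1e3+c*u-q*v,P[1]/1e3+q*u+c*v,.058] for u,v in((-.034,-.055),(.034,-.055),(.034,.055),(-.034,.055))]
    print("crop px expected",((proj("side",co)-[220,150]+.5)*6.667).round(0).tolist())
```

```text
[(80, np.float64(81.5), -26), (90, np.float64(84.0), -24), (100, np.float64(83.5), -32), (110, np.float64(83.0), -25), (120, np.float64(81.5), -32), (130, np.float64(83.5), -44), (140, np.float64(83.5), -42), (150, np.float64(84.5), -39), (160, np.float64(84.5), -50), (170, np.float64(84.5), -29), (180, np.float64(86.0), -34), (190, np.float64(86.0), -29), (200, np.float64(86.0), -28), (210, np.float64(86.5), -22), (220, np.float64(86.5), -20), (230, np.float64(86.5), -19), (240, np.float64(86.5), -18), (250, np.float64(87.0), -21), (260, np.float64(87.0), -22), (270, np.float64(87.0), -25), (280, np.float64(88.0), -35), (290, np.float64(87.5), -49), (300, np.float64(86.0), -45), (310, np.float64(86.0), -60), (320, np.float64(86.0), -72), (330, np.float64(86.0), -42), (340, np.float64(85.0), -79)]
centre shift mm (side) [-0.31976791 -2.19940553]
crop px expected [[378.0, 510.0], [514.0, 393.0], [284.0, 224.0], [148.0, 329.0]]
crop px expected [[364.0, 513.0], [501.0, 397.0], [271.0, 227.0], [135.0, 332.0]]
```

View pics/side8.png

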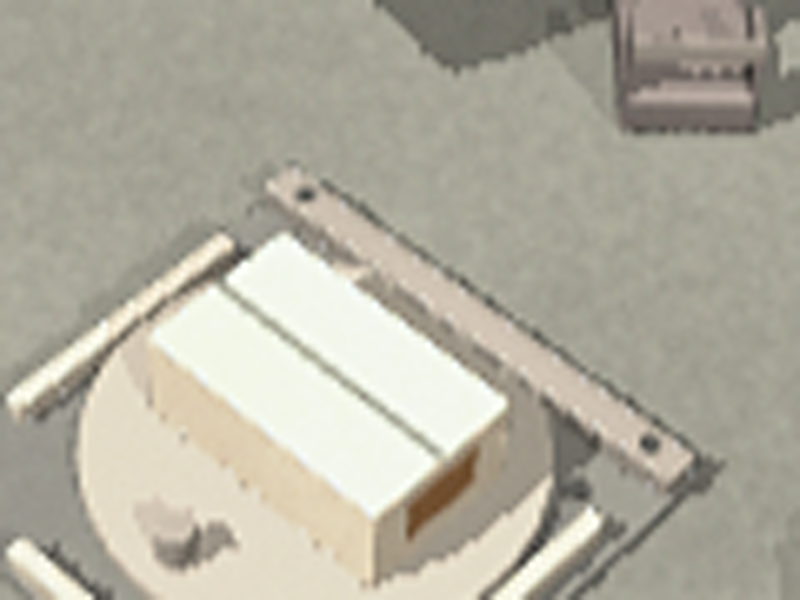

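Both views agree that the carton sits about 4.5 mm too far in +x; its observed corners are (378,518), (510,402), (285,235), (148,332). I'll go back and shift it.

Emit:
{"api": "step_arm", "payload": {
  "deltas": [
    [-0.485,-0.145,0,-0.764],
    [-0.485,-0.145,0,-0.764],
    [-0.485,-0.145,0,-0.764],
    [-0.485,-0.145,0,-0.764],
    [-0.485,-0.145,0,-0.764],
    [-0.485,-0.145,0,-0.764],
    [-0.485,-0.145,0,-0.764]
  ]
}}

```text
clock: 20.45
ee_pos: [0.5454, 0.1542, 0.1996]
tcp_rot: [0.644, 0.765, 0.012, 0.013]
force: [0.7, -1.6, 0.4]
opening: 0.0851
```

Run:
```python
from plan import *
p,y,s=pose()
plan((.5685,-.0154,.22,120.4),(.5685,-.0154,.1,120.4))
print("tool z",R.from_quat(s["tcp_rot"]).as_matrix()[:,2].round(4))
```

```text
at [0.5454 0.1542 0.1996] 99.86 F [ 0.7 -1.6  0.4] open 0.0851 t 20.45
(0.5685, -0.0154, 0.22, 120.4) [-0.57, -0.021, -0.068, -0.717]
(0.5685, -0.0154, 0.1, 120.4) [0.0, 0.0, 0.4, -0.0]
tool z [ 0.0365  0.0017 -0.9993]
```

Emit:
{"api": "step_arm", "payload": {
  "deltas": [
    [-0.57,-0.021,-0.068,-0.717],
    [-0.57,-0.021,-0.068,-0.717],
    [-0.57,-0.021,-0.068,-0.717],
    [-0.57,-0.021,-0.068,-0.717],
    [-0.57,-0.021,-0.068,-0.717],
    [-0.57,-0.021,-0.068,-0.717]
  ]
}}

```text
clock: 20.95
ee_pos: [0.5694, -0.019, 0.2217]
tcp_rot: [0.498, 0.867, 0.01, 0.017]
force: [0.2, 0.9, 1.5]
opening: 0.0858
```

Emit:
{"api": "step_arm", "payload": {
  "deltas": [
    [0,0,0.33,0],
    [0,0,0.33,0],
    [0,0,0.33,0]
  ]
}}

```text
clock: 21.2
ee_pos: [0.5706, -0.0176, 0.117]
tcp_rot: [0.498, 0.867, 0.009, 0.013]
force: [-2.0, 0.9, -2.1]
opening: 0.0857
```

Emit:
{"api": "step_arm", "payload": {
  "deltas": [
    [0,0,0,0],
    [0,0,0,0]
  ]
}}

```text
clock: 21.37
ee_pos: [0.5694, -0.0162, 0.115]
tcp_rot: [0.498, 0.867, 0.008, 0.011]
force: [0.3, -0.2, 0.4]
opening: 0.0855
```

Run:
```python
from plan import *
p,y,s=pose()
plan((.5685,-.0154,.0466,120.4))
print("tool z",R.from_quat(s["tcp_rot"]).as_matrix()[:,2].round(4))
```

```text
at [ 0.5694 -0.0162  0.115 ] 120.25 F [ 0.3 -0.2  0.4] open 0.0855 t 21.3667
(0.5685, -0.0154, 0.0466, 120.4) [0.004, -0.001, 0.228, -0.005]
tool z [ 0.0276  0.0029 -0.9996]
```

Emit:
{"api": "step_arm", "payload": {
  "deltas": [
    [0.004,-0.001,0.13,-0.005]
  ]
}}

```text
clock: 21.45
ee_pos: [0.5776, -0.0156, 0.085]
tcp_rot: [0.496, 0.868, 0.011, 0.019]
force: [3.3, -0.2, 1.1]
opening: 0.0856
```

Emit:
{"api": "step_arm", "payload": {
  "deltas": [
    [0,0,0.06,0]
  ]
}}

```text
clock: 21.53
ee_pos: [0.5775, -0.0144, 0.0653]
tcp_rot: [0.496, 0.868, 0.011, 0.018]
force: [-1.3, -0.7, -1.6]
opening: 0.0851
```

Run:
```python
from plan import *
p,y,s=pose()
plan((.5685,-.0154,.047,120.4))
print("tool z",R.from_quat(s["tcp_rot"]).as_matrix()[:,2].round(4))
```

```text
at [ 0.5775 -0.0144  0.0653] 120.49 F [-1.3 -0.7 -1.6] open 0.0851 t 21.5333
(0.5685, -0.0154, 0.047, 120.4) [0.012, -0.028, 0.061, 0.003]
tool z [ 4.270e-02  9.000e-04 -9.991e-01]
```

Emit:
{"api": "step_arm", "payload": {
  "deltas": [
    [0.012,-0.028,-0.05,0],
    [0.012,-0.028,-0.15,0],
    [0.012,-0.028,-0.25,0],
    [0.012,-0.028,-0.35,0],
    [0.012,-0.028,-0.45,0],
    [0.012,-0.028,-0.5,0],
    [0.012,-0.028,-0.5,0],
    [0.012,-0.028,-0.5,0]
  ]
}}

```text
clock: 22.2
ee_pos: [0.5639, -0.0153, 0.2181]
tcp_rot: [0.496, 0.868, 0.012, 0.021]
force: [-0.6, 0.0, -0.5]
opening: 0.0851
```

Emit:
{"api": "step_arm", "payload": {
  "deltas": [
    [0,0,0.27,0],
    [0,0,0.27,0],
    [0,0,0.27,0]
  ]
}}

```text
clock: 22.45
ee_pos: [0.5621, -0.0139, 0.1286]
tcp_rot: [0.496, 0.868, 0.01, 0.014]
force: [-2.0, -0.6, -1.8]
opening: 0.085
```

Emit:
{"api": "step_arm", "payload": {
  "deltas": [
    [0,0,0,0],
    [0,0,0,0],
    [0,0,0,0]
  ]
}}

```text
clock: 22.7
ee_pos: [0.5628, -0.0139, 0.1299]
tcp_rot: [0.496, 0.868, 0.01, 0.015]
force: [0.5, -0.5, 0.3]
opening: 0.0852
```

Run:
```python
from plan import *
p,y,s=pose()
plan((.5685,-.0154,.0466,120.4))
print("tool z",R.from_quat(s["tcp_rot"]).as_matrix()[:,2].round(4))
```

```text
at [ 0.5628 -0.0139  0.1299] 120.56 F [ 0.5 -0.5  0.3] open 0.0852 t 22.7
(0.5685, -0.0154, 0.0466, 120.4) [-0.014, 0.014, 0.278, 0.006]
tool z [ 0.0359  0.0024 -0.9994]
```

Emit:
{"api": "step_arm", "payload": {
  "deltas": [
    [0,0,-0.03,0],
    [0,0,-0.09,0],
    [0,0,-0.15,0],
    [0,0,-0.21,0],
    [0,0,-0.25,0],
    [0,0,-0.27,0],
    [0,0,-0.27,0],
    [0,0,-0.27,0]
  ]
}}

```text
clock: 23.37
ee_pos: [0.56, -0.0141, 0.2114]
tcp_rot: [0.496, 0.868, 0.01, 0.015]
force: [-0.7, 0.3, -0.6]
opening: 0.0858
```

Emit:
{"api": "step_arm", "payload": {
  "deltas": [
    [0,0,0.27,0],
    [0,0,0.27,0],
    [0,0,0.27,0]
  ]
}}

```text
clock: 23.62
ee_pos: [0.5565, -0.0129, 0.1211]
tcp_rot: [0.496, 0.868, 0.007, 0.008]
force: [-2.6, -0.4, -1.4]
opening: 0.0855
```

Emit:
{"api": "step_arm", "payload": {
  "deltas": [
    [0,0,-0.03,0],
    [0,0,-0.09,0],
    [0,0,-0.15,0],
    [0,0,-0.21,0],
    [0,0,-0.25,0],
    [0,0,-0.27,0],
    [0,0,-0.27,0],
    [0,0,-0.27,0]
  ]
}}

```text
clock: 24.28
ee_pos: [0.5549, -0.0133, 0.2026]
tcp_rot: [0.496, 0.868, 0.008, 0.008]
force: [-0.1, -0.3, 0.2]
opening: 0.0853
```

Emit:
{"api": "step_arm", "payload": {
  "deltas": [
    [0,0,0.27,0],
    [0,0,0.27,0],
    [0,0,0.27,0]
  ]
}}

```text
clock: 24.53
ee_pos: [0.55, -0.0119, 0.1125]
tcp_rot: [0.496, 0.868, 0.005, 0.001]
force: [-2.8, 0.3, -1.9]
opening: 0.0854
```

Emit:
{"api": "step_arm", "payload": {
  "deltas": [
    [0,0,0,0],
    [0,0,0,0],
    [0,0,0,0]
  ]
}}

```text
clock: 24.78
ee_pos: [0.5507, -0.012, 0.1138]
tcp_rot: [0.496, 0.868, 0.005, 0.002]
force: [0.2, -0.8, 0.3]
opening: 0.0855
```

Run:
```python
from plan import *
p,y,s=pose()
plan((.5685,-.0154,.0466,120.4))
print("tool z",R.from_quat(s["tcp_rot"]).as_matrix()[:,2].round(4))
```

```text
at [ 0.5507 -0.012   0.1138] 120.56 F [ 0.2 -0.8  0.3] open 0.0855 t 24.7833
(0.5685, -0.0154, 0.0466, 120.4) [-0.04, 0.045, 0.224, 0.006]
tool z [ 0.0076  0.0071 -0.9999]
```

Emit:
{"api": "step_arm", "payload": {
  "deltas": [
    [-0.02,0.02,0,0],
    [-0.04,0.045,0.03,0.006],
    [-0.04,0.045,0.07,0.006],
    [-0.04,0.045,0.12,0.006],
    [-0.04,0.045,0.17,0.006],
    [-0.04,0.045,0.21,0.006],
    [-0.04,0.045,0.224,0.006],
    [-0.04,0.045,0.224,0.006]
  ]
}}

```text
clock: 25.45
ee_pos: [0.568, -0.0148, 0.0455]
tcp_rot: [0.497, 0.868, 0.005, 0.0]
force: [0.1, 0.4, 0.4]
opening: 0.0852
```

Emit:
{"api": "step_arm", "payload": {
  "deltas": [
    [0,0,0,0],
    [0,0,0,0],
    [0,0,0,0],
    [0,0,0,0]
  ],
  "hand": 0
}}

```text
clock: 25.78
ee_pos: [0.5688, -0.015, 0.0466]
tcp_rot: [0.497, 0.868, 0.005, 0.001]
force: [0.4, -0.9, 3.1]
opening: 0.0672
```

Run:
```python
from plan import *
p,y,s=pose()
plan((p[0]-.0046,p[1]-.0002,p[2]+.003,y+.3))
print("tool z",R.from_quat(s["tcp_rot"]).as_matrix()[:,2].round(4))
```

```text
at [ 0.5688 -0.015   0.0466] 120.4 F [ 0.4 -0.9  3.1] open 0.0672 t 25.7833
(np.float64(0.5642380699945645), np.float64(-0.015156682928787775), np.float64(0.04955089154116975), np.float64(120.6965844635565)) [0.007, -0.014, -0.01, -0.01]
tool z [ 0.0072  0.0072 -0.9999]
```

Emit:
{"api": "step_arm", "payload": {
  "deltas": [
    [0,0,-0.01,0],
    [0.003,-0.005,-0.012,-0.006],
    [0.006,-0.01,-0.012,-0.012],
    [0.007,-0.014,-0.01,-0.012],
    [0.007,-0.014,-0.01,-0.012],
    [0.007,-0.014,-0.01,-0.012]
  ]
}}

```text
clock: 26.28
ee_pos: [0.5637, -0.0153, 0.0492]
tcp_rot: [0.494, 0.869, 0.005, 0.001]
force: [-0.5, -0.6, -3.8]
opening: 0.0669
```

Run:
```python
from plan import *
p,y,s=pose()
plan((.5642,-.0152,.0472,120.7))
print("tool z",R.from_quat(s["tcp_rot"]).as_matrix()[:,2].round(4))
```

```text
at [ 0.5637 -0.0153  0.0492] 120.74 F [-0.5 -0.6 -3.8] open 0.0669 t 26.2833
(0.5642, -0.0152, 0.0472, 120.7) [-0.001, 0.002, 0.007, 0.001]
tool z [ 0.0065  0.0073 -1.    ]
```

Emit:
{"api": "step_arm", "payload": {
  "deltas": [
    [0,0.001,0.004,0],
    [0,0.001,0.009,0],
    [0,0.001,0.009,0],
    [0,0.001,0.009,0]
  ]
}}

```text
clock: 26.62
ee_pos: [0.5642, -0.0151, 0.0466]
tcp_rot: [0.494, 0.869, 0.005, 0.001]
force: [0.2, -0.8, -0.9]
opening: 0.0666
```

Emit:
{"api": "step_arm", "payload": {
  "deltas": [
    [0,0,0,0],
    [0,0,0,0],
    [0,0,0,0],
    [0,0,0,0]
  ],
  "hand": 1
}}

```text
clock: 26.95
ee_pos: [0.5644, -0.0151, 0.0468]
tcp_rot: [0.494, 0.869, 0.005, 0.001]
force: [0.0, 0.3, 0.2]
opening: 0.0855
```

Emit:
{"api": "step_arm", "payload": {
  "deltas": [
    [0,0,-0.06,0],
    [0,0,-0.14,0],
    [0,0,-0.24,0],
    [0,0,-0.34,0],
    [0,0,-0.4,0],
    [0,0,-0.42,0],
    [0,0,-0.42,0],
    [0,0,-0.42,0]
  ]
}}

```text
clock: 27.62
ee_pos: [0.563, -0.016, 0.1719]
tcp_rot: [0.494, 0.869, 0.005, 0.001]
force: [0.5, -0.2, -0.4]
opening: 0.0854
```

Run:
```python
from plan import *
p,y,s=pose()
plan((.60,.14,.18,100),(.6176,.2908,.18,78.1))
print("tool z",R.from_quat(s["tcp_rot"]).as_matrix()[:,2].round(4))
```

```text
at [ 0.563  -0.016   0.1719] 120.74 F [ 0.5 -0.2 -0.4] open 0.0854 t 27.6167
(0.6, 0.14, 0.18, 100) [0.384, 0.372, -0.027, 0.724]
(0.6176, 0.2908, 0.18, 78.1) [0.485, 0.145, -0.0, 0.764]
tool z [ 0.0065  0.0073 -1.    ]
```

Emit:
{"api": "step_arm", "payload": {
  "deltas": [
    [0.08,0.08,-0.02,0.15],
    [0.2,0.19,-0.027,0.38],
    [0.32,0.3,-0.027,0.6],
    [0.384,0.372,-0.027,0.724],
    [0.384,0.372,-0.027,0.724],
    [0.384,0.372,-0.027,0.724],
    [0.384,0.372,-0.027,0.724],
    [0.384,0.372,-0.027,0.724]
  ]
}}

```text
clock: 28.28
ee_pos: [0.5991, 0.1388, 0.1797]
tcp_rot: [0.643, 0.766, 0.004, -0.001]
force: [-1.1, 0.3, -0.5]
opening: 0.0855
```

Emit:
{"api": "step_arm", "payload": {
  "deltas": [
    [0.1,0.03,0,0.15],
    [0.23,0.07,0,0.36],
    [0.36,0.11,0,0.56],
    [0.45,0.135,0,0.71],
    [0.485,0.145,0,0.764],
    [0.485,0.145,0,0.764],
    [0.485,0.145,0,0.764],
    [0.485,0.145,0,0.764]
  ]
}}

```text
clock: 28.95
ee_pos: [0.6168, 0.2875, 0.1803]
tcp_rot: [0.777, 0.63, 0.003, -0.001]
force: [0.3, -0.5, -0.1]
opening: 0.0853
```

```bash
cat > meas.py <<'E'
from plan import *
def carton(tag,z,thr=160,box=(200,120,340,250),amin=1500):
    f=np.load(f"pics/top{tag}.npy");s=4;x0,y0,x1,y1=box
    im=cv2.resize(f[y0:y1,x0:x1],None,fx=s,fy=s,interpolation=cv2.INTER_CUBIC).astype(int)
    m=((im.min(2)>thr)&(im[:,:,0]-im[:,:,2]<12)).astype(np.uint8);m=cv2.morphologyEx(m,3,np.ones((11,11)))
    for c in cv2.findContours(m,0,1)[0]:
        if cv2.contourArea(c)>amin:
            w=onz("top",(c.reshape(-1,2)+.5)/s-.5+[x0,y0],z);r=cv2.minAreaRect((w*1000).astype(np.float32));print(np.round(r[0],1),np.round(r[1],1),round(r[2],2))
E
python3 - <<'E'
from meas import *
p,y,s=pose()
plan((.6176,.2908,.09,78.1),(.6176,.2908,.028,78.1))
print("tool z",R.from_quat(s["tcp_rot"]).as_matrix()[:,2].round(4))
shot("top","9");shot("side","9");carton("9",.058)
E
```

```text
at [0.6168 0.2875 0.1803] 78.05 F [ 0.3 -0.5 -0.1] open 0.0853 t 28.95
(0.6176, 0.2908, 0.09, 78.1) [0.011, 0.0, 0.301, -0.002]
(0.6176, 0.2908, 0.028, 78.1) [0.0, 0.0, 0.207, -0.0]
tool z [ 0.0029  0.0056 -1.    ]
scale 1.5625
scale 1.5625
[568.7 -17. ] [ 69.  109.9] 30.17
```

The large carton is now at (568.7,−17.0), yaw 30.2°, against the plate centre at (568.4,−17.5). Good. Next is the medium carton.

Emit:
{"api": "step_arm", "payload": {
  "deltas": [
    [0.011,0,0.06,0],
    [0.011,0,0.15,0],
    [0.011,0,0.25,0],
    [0.011,0,0.35,0],
    [0.011,0,0.44,0],
    [0.011,0,0.5,0],
    [0.011,0,0.51,0],
    [0.011,0,0.51,0]
  ]
}}

```text
clock: 29.72
ee_pos: [0.6171, 0.2902, 0.026]
tcp_rot: [0.777, 0.629, 0.002, -0.002]
force: [0.2, 0.2, -0.5]
opening: 0.0853
```

Emit:
{"api": "step_arm", "payload": {
  "deltas": [
    [0,0,0,0],
    [0,0,0,0],
    [0,0,0,0],
    [0,0,0,0],
    [0,0,0,0],
    [0,0,0,0]
  ],
  "hand": 0
}}

```text
clock: 30.22
ee_pos: [0.6186, 0.2906, 0.0283]
tcp_rot: [0.777, 0.629, 0.003, -0.001]
force: [0.1, -0.4, 5.9]
opening: 0.045
```

Emit:
{"api": "step_arm", "payload": {
  "deltas": [
    [0,0,-0.04,0],
    [0,0,-0.11,0],
    [0,0,-0.2,0],
    [0,0,-0.3,0],
    [0,0,-0.38,0],
    [0,0,-0.4,0],
    [0,0,-0.4,0],
    [0,0,-0.4,0]
  ]
}}

```text
clock: 30.88
ee_pos: [0.6178, 0.2899, 0.1478]
tcp_rot: [0.777, 0.629, 0.003, -0.001]
force: [0.5, 0.3, -0.6]
opening: 0.045
```

Run:
```python
from plan import *
p,y,s=pose();C=(.5684-.0023,-.0175+.0005)
plan((.60,.14,p[2],100),(*C,.15,120.4))
print("tool z",R.from_quat(s["tcp_rot"]).as_matrix()[:,2].round(4))
```

```text
at [0.6178 0.2899 0.1478] 77.95 F [ 0.5  0.3 -0.6] open 0.045 t 30.8833
(0.6, 0.14, np.float64(0.1477880639193019), 100) [-0.501, 0.046, -0.0, -0.77]
(0.5661, -0.017, 0.15, 120.4) [-0.496, -0.202, -0.007, -0.712]
tool z [ 0.0031  0.0056 -1.    ]
```

Emit:
{"api": "step_arm", "payload": {
  "deltas": [
    [-0.08,0.01,0,-0.12],
    [-0.2,0.02,0,-0.31],
    [-0.33,0.03,0,-0.5],
    [-0.44,0.04,0,-0.68],
    [-0.5,0.046,0,-0.77],
    [-0.5,0.046,0,-0.77],
    [-0.5,0.046,0,-0.77]
  ]
}}

```text
clock: 31.47
ee_pos: [0.5985, 0.1392, 0.1444]
tcp_rot: [0.644, 0.765, 0.002, -0.002]
force: [0.2, -0.4, -0.5]
opening: 0.0448
```

Emit:
{"api": "step_arm", "payload": {
  "deltas": [
    [-0.08,-0.03,0,-0.11],
    [-0.2,-0.08,0,-0.29],
    [-0.32,-0.13,0,-0.46],
    [-0.43,-0.175,0,-0.62],
    [-0.496,-0.202,0,-0.712],
    [-0.496,-0.202,0,-0.712],
    [-0.496,-0.202,0,-0.712],
    [-0.496,-0.202,0,-0.712]
  ]
}}

```text
clock: 32.13
ee_pos: [0.5641, -0.0164, 0.1427]
tcp_rot: [0.499, 0.867, 0.002, -0.003]
force: [-0.1, 0.1, -1.1]
opening: 0.045
```

Run:
```python
from plan import *
p,y,s=pose();C=(.5658,-.0173)
plan((*C,.0895,120.5))
print("tool z",R.from_quat(s["tcp_rot"]).as_matrix()[:,2].round(4))
```

```text
at [ 0.5641 -0.0164  0.1427] 120.19 F [-0.1  0.1 -1.1] open 0.045 t 32.1333
(0.5658, -0.0173, 0.0895, 120.5) [-0.006, 0.003, 0.177, -0.011]
tool z [-0.0022  0.0065 -1.    ]
```

Emit:
{"api": "step_arm", "payload": {
  "deltas": [
    [-0.006,0.003,0.03,-0.011],
    [-0.006,0.003,0.07,-0.011],
    [-0.006,0.003,0.11,-0.011],
    [-0.006,0.003,0.15,-0.011],
    [-0.006,0.003,0.177,-0.011],
    [-0.006,0.003,0.177,-0.011],
    [-0.006,0.003,0.177,-0.011]
  ]
}}

```text
clock: 32.72
ee_pos: [0.5651, -0.0169, 0.0884]
tcp_rot: [0.496, 0.868, 0.002, -0.003]
force: [-0.2, -0.1, 0.8]
opening: 0.0448
```

Run:
```python
from plan import *
plan((.5658,-.0173,.0862,120.5))
```

```text
at [ 0.5651 -0.0169  0.0884] 120.51 F [-0.2 -0.1  0.8] open 0.0448 t 32.7167
(0.5658, -0.0173, 0.0862, 120.5) [-0.002, 0.001, 0.007, 0.0]
```

Emit:
{"api": "step_arm", "payload": {
  "deltas": [
    [-0.002,0.001,0.004,0],
    [-0.002,0.001,0.007,0],
    [-0.002,0.001,0.007,0],
    [-0.002,0.001,0.007,0]
  ]
}}

```text
clock: 33.05
ee_pos: [0.5658, -0.0173, 0.0864]
tcp_rot: [0.496, 0.868, 0.002, -0.003]
force: [0.7, -0.4, -1.1]
opening: 0.0446
```

Emit:
{"api": "step_arm", "payload": {
  "deltas": [
    [0,0,0.003,0],
    [0,0,0.003,0],
    [0,0,0.003,0]
  ]
}}

```text
clock: 33.3
ee_pos: [0.566, -0.0174, 0.0862]
tcp_rot: [0.496, 0.868, 0.002, -0.003]
force: [-1.5, 0.2, 4.9]
opening: 0.045
```

Contact. Release, lift and go to the small carton.

Emit:
{"api": "step_arm", "payload": {
  "deltas": [
    [0,0,0,0],
    [0,0,0,0],
    [0,0,0,0],
    [0,0,0,0]
  ],
  "hand": 1
}}

```text
clock: 33.63
ee_pos: [0.5659, -0.0174, 0.086]
tcp_rot: [0.496, 0.868, 0.002, -0.003]
force: [-0.9, 0.4, 0.3]
opening: 0.0852
```

Emit:
{"api": "step_arm", "payload": {
  "deltas": [
    [0,0,-0.05,0],
    [0,0,-0.12,0],
    [0,0,-0.2,0],
    [0,0,-0.28,0],
    [0,0,-0.32,0],
    [0,0,-0.33,0],
    [0,0,-0.33,0],
    [0,0,-0.33,0]
  ]
}}

```text
clock: 34.3
ee_pos: [0.5656, -0.0179, 0.1837]
tcp_rot: [0.496, 0.868, 0.002, -0.004]
force: [-0.2, 0.4, -0.3]
opening: 0.0856
```

Run:
```python
from plan import *
p,y,s=pose()
plan((.50,-.17,.185,117),(.4707,-.302,.185,113),(.4707,-.302,.027,113))
print("tool z",R.from_quat(s["tcp_rot"]).as_matrix()[:,2].round(4))
```

```text
at [ 0.5656 -0.0179  0.1837] 120.5 F [-0.2  0.4 -0.3] open 0.0856 t 34.3
(0.5, -0.17, 0.185, 117) [-0.326, -0.446, -0.004, 0.122]
(0.4707, -0.302, 0.185, 113) [-0.348, -0.287, -0.0, 0.14]
(0.4707, -0.302, 0.027, 113) [0.0, 0.0, 0.527, -0.0]
tool z [-0.0048  0.0069 -1.    ]
```

Emit:
{"api": "step_arm", "payload": {
  "deltas": [
    [-0.06,-0.08,0,0.02],
    [-0.15,-0.2,0,0.06],
    [-0.25,-0.33,0,0.09],
    [-0.326,-0.446,0,0.122],
    [-0.326,-0.446,0,0.122],
    [-0.326,-0.446,0,0.122]
  ]
}}

```text
clock: 34.8
ee_pos: [0.4978, -0.1723, 0.1809]
tcp_rot: [0.524, 0.852, 0.001, -0.005]
force: [-0.0, -0.2, 0.7]
opening: 0.0852
```

Emit:
{"api": "step_arm", "payload": {
  "deltas": [
    [-0.07,-0.06,0,0.03],
    [-0.17,-0.14,0,0.07],
    [-0.27,-0.22,0,0.1],
    [-0.348,-0.287,0,0.14],
    [-0.348,-0.287,0,0.14],
    [-0.348,-0.287,0,0.14],
    [-0.348,-0.287,0,0.14]
  ]
}}

```text
clock: 35.38
ee_pos: [0.468, -0.3026, 0.1789]
tcp_rot: [0.554, 0.833, 0.002, -0.007]
force: [-0.2, 0.2, -0.1]
opening: 0.0851
```

Run:
```python
from meas import *
p,y,s=pose()
plan((.4707,-.302,.09,113),(.4707,-.302,.026,113))
print("tool z",R.from_quat(s["tcp_rot"]).as_matrix()[:,2].round(4))
f=shot("top","10",(200,120,340,250));g=shot("side","10",(220,130,340,240))
# M edges: compare with L by brightness; print at both heights
carton("10",.058);carton("10",.094)
a=cv2.imread("pics/top10.png");b=cv2.imread("pics/side10.png")
cv2.imwrite("pics/c10.png",np.hstack([cv2.resize(a[130:450,130:470],(425,400),interpolation=cv2.INTER_CUBIC),cv2.resize(b,(375,344))[:344] if 0 else cv2.copyMakeBorder(cv2.resize(b,(375,344)),0,56,0,0,0)]))
```

```text
at [ 0.468  -0.3026  0.1789] 112.78 F [-0.2  0.2 -0.1] open 0.0851 t 35.3833
(0.4707, -0.302, 0.09, 113) [-0.002, 0.009, 0.296, -0.008]
(0.4707, -0.302, 0.026, 113) [0.0, 0.0, 0.213, -0.0]
tool z [-0.0092  0.0102 -0.9999]
scale 4.615384615384615
scale 5.454545454545454
[568.3 -18.4] [ 66.1 110. ] 30.17
[563.7 -17.8] [ 63.8 106.2] 30.17
```

View pics/c10.png

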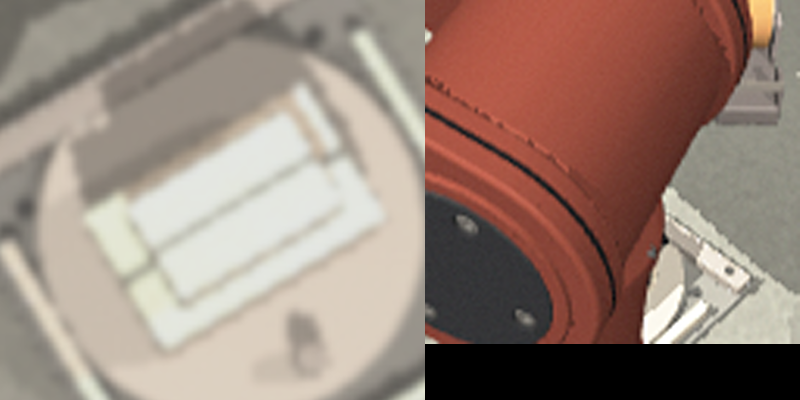

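The last picture shows the medium carton inside the large one's outline, with top corners (130,207), (300,107), (347,205), (178,303). That used my 12th view, so the rest is by numbers.

Run:
```python
from meas import *
P=np.float64([[130,207],[300,107],[347,205],[178,303]])
q=((P+.5)/1.25+130)/4.6154-.5+[200,120]
w=onz("top",q,.094);print("M",w.mean(0).round(4),[np.linalg.norm(w[i]-w[(i+1)%4]).round(4) for i in range(4)])
for a,b in((0,1),(3,2)):
    d=w[b]-w[a];print(np.degrees(np.arctan2(d[1],d[0]))+90)
P=np.float64([[85,213],[310,85],[383,213],[167,350]]);w=onz("top",((P+.5)/1.25+130)/4.6154-.5+[200,120],.058);print("L",w.mean(0).round(4),[np.linalg.norm(w[i]-w[(i+1)%4]).round(4) for i in range(4)])
```

```text
M [ 0.5681 -0.019 ] [np.float64(0.0809), np.float64(0.0447), np.float64(0.0797), np.float64(0.0439)]
29.86123978567133
29.370318695594058
L [ 0.5688 -0.0186] [np.float64(0.11), np.float64(0.0627), np.float64(0.108), np.float64(0.0676)]
```

Emit:
{"api": "step_arm", "payload": {
  "deltas": [
    [-0.002,0.009,0.06,-0.008],
    [-0.002,0.009,0.15,-0.008],
    [-0.002,0.009,0.25,-0.008],
    [-0.002,0.009,0.35,-0.008],
    [-0.002,0.009,0.44,-0.008],
    [-0.002,0.009,0.5,-0.008],
    [-0.002,0.009,0.505,-0.008],
    [-0.002,0.009,0.505,-0.008]
  ]
}}

```text
clock: 36.15
ee_pos: [0.4693, -0.2985, 0.0268]
tcp_rot: [0.551, 0.835, 0.002, -0.008]
force: [1.1, 0.9, 0.0]
opening: 0.0853
```

Emit:
{"api": "step_arm", "payload": {
  "deltas": [
    [0,0,0,0],
    [0,0,0,0],
    [0,0,0,0],
    [0,0,0,0],
    [0,0,0,0],
    [0,0,0,0],
    [0,0,0,0]
  ],
  "hand": 0
}}

```text
clock: 36.73
ee_pos: [0.4701, -0.2992, 0.0281]
tcp_rot: [0.551, 0.835, 0.002, -0.007]
force: [-0.4, 1.2, 6.9]
opening: 0.0263
```

Run:
```python
from plan import *
p,y,s=pose();plan((p[0],p[1],.19,y),(.51,-.17,.19,117),(.5658,-.0173,.19,120.4))
print("tool z",R.from_quat(s["tcp_rot"]).as_matrix()[:,2].round(4))
```

```text
at [ 0.4701 -0.2992  0.0281] 113.18 F [-0.4  1.2  6.9] open 0.0263 t 36.7333
(np.float64(0.470120626146309), np.float64(-0.2992100540201505), 0.19, np.float64(113.18222361996847)) [0.0, 0.0, -0.54, -0.0]
(0.51, -0.17, 0.19, 117) [0.344, 0.292, -0.0, -0.133]
(0.5658, -0.0173, 0.19, 120.4) [0.369, 0.397, -0.0, -0.119]
tool z [-0.0092  0.01   -0.9999]
```

Emit:
{"api": "step_arm", "payload": {
  "deltas": [
    [0,0,-0.04,0],
    [0,0,-0.12,0],
    [0,0,-0.22,0],
    [0,0,-0.33,0],
    [0,0,-0.44,0],
    [0,0,-0.52,0],
    [0,0,-0.54,0],
    [0,0,-0.54,0]
  ]
}}

```text
clock: 37.4
ee_pos: [0.4728, -0.3019, 0.1933]
tcp_rot: [0.551, 0.835, 0.001, -0.004]
force: [0.5, -0.9, -0.6]
opening: 0.0264
```

Emit:
{"api": "step_arm", "payload": {
  "deltas": [
    [0.06,0.05,0,-0.02],
    [0.14,0.12,0,-0.05],
    [0.23,0.2,0,-0.09],
    [0.31,0.265,0,-0.12],
    [0.344,0.292,0,-0.133],
    [0.344,0.292,0,-0.133],
    [0.344,0.292,0,-0.133]
  ]
}}

```text
clock: 37.98
ee_pos: [0.512, -0.1721, 0.1924]
tcp_rot: [0.522, 0.853, 0.001, -0.005]
force: [-0.8, -0.0, -0.9]
opening: 0.0268
```

Emit:
{"api": "step_arm", "payload": {
  "deltas": [
    [0.06,0.065,0,-0.02],
    [0.15,0.16,0,-0.05],
    [0.24,0.26,0,-0.08],
    [0.32,0.345,0,-0.105],
    [0.369,0.397,0,-0.119],
    [0.369,0.397,0,-0.119],
    [0.369,0.397,0,-0.119],
    [0.369,0.397,0,-0.119]
  ]
}}

```text
clock: 38.65
ee_pos: [0.5672, -0.0208, 0.1923]
tcp_rot: [0.497, 0.868, 0.001, -0.005]
force: [0.3, -1.1, -0.5]
opening: 0.0264
```

Run:
```python
from plan import *
p,y,s=pose();plan((.5648,-.0151,.126,120.4))
print("tool z",R.from_quat(s["tcp_rot"]).as_matrix()[:,2].round(4))
```

```text
at [ 0.5672 -0.0208  0.1923] 120.41 F [ 0.3 -1.1 -0.5] open 0.0264 t 38.65
(0.5648, -0.0151, 0.126, 120.4) [0.021, 0.003, 0.221, 0.0]
tool z [-0.0087  0.0063 -0.9999]
```

Emit:
{"api": "step_arm", "payload": {
  "deltas": [
    [0.021,0.003,0.03,0],
    [0.021,0.003,0.08,0],
    [0.021,0.003,0.13,0],
    [0.021,0.003,0.18,0],
    [0.021,0.003,0.215,0],
    [0.021,0.003,0.221,0],
    [0.021,0.003,0.221,0],
    [0.021,0.003,0.221,0]
  ]
}}

```text
clock: 39.32
ee_pos: [0.5644, -0.0151, 0.1264]
tcp_rot: [0.497, 0.868, 0.001, -0.005]
force: [0.9, 0.0, 0.9]
opening: 0.0265
```

Run:
```python
from plan import *
p,y,s=pose();plan((.5648,-.0151,.1225,120.4))
```

```text
at [ 0.5644 -0.0151  0.1264] 120.37 F [0.9 0.  0.9] open 0.0265 t 39.3167
(0.5648, -0.0151, 0.1225, 120.4) [-0.001, 0.001, 0.013, -0.001]
```

Emit:
{"api": "step_arm", "payload": {
  "deltas": [
    [-0.001,0.001,0.005,0],
    [-0.001,0.001,0.01,0],
    [-0.001,0.001,0.013,0],
    [-0.001,0.001,0.013,0],
    [-0.001,0.001,0.013,0]
  ]
}}

```text
clock: 39.73
ee_pos: [0.5649, -0.0151, 0.1227]
tcp_rot: [0.497, 0.868, 0.001, -0.005]
force: [0.5, 0.8, -0.3]
opening: 0.0268
```

Emit:
{"api": "step_arm", "payload": {
  "deltas": [
    [0,0,0.002,0],
    [0,0,0.002,0],
    [0,0,0.002,0]
  ]
}}

```text
clock: 39.98
ee_pos: [0.565, -0.015, 0.1222]
tcp_rot: [0.497, 0.868, 0.001, -0.005]
force: [-0.3, 0.7, -0.3]
opening: 0.0271
```

Emit:
{"api": "step_arm", "payload": {
  "deltas": [
    [0,0,0.002,0],
    [0,0,0.003,0],
    [0,0,0.003,0]
  ]
}}

```text
clock: 40.23
ee_pos: [0.5651, -0.0151, 0.1221]
tcp_rot: [0.497, 0.868, 0.001, -0.005]
force: [-3.3, -0.3, 5.9]
opening: 0.0267
```

Contact. Release, lift and move aside for the check.

Emit:
{"api": "step_arm", "payload": {
  "deltas": [
    [0,0,0,0],
    [0,0,0,0],
    [0,0,0,0],
    [0,0,0,0],
    [0,0,0,0]
  ],
  "hand": 1
}}

```text
clock: 40.65
ee_pos: [0.565, -0.0151, 0.1219]
tcp_rot: [0.497, 0.868, 0.001, -0.005]
force: [0.2, 0.2, -0.1]
opening: 0.0843
```

Emit:
{"api": "step_arm", "payload": {
  "deltas": [
    [0,0,-0.04,0],
    [0,0,-0.11,0],
    [0,0,-0.19,0],
    [0,0,-0.27,0],
    [0,0,-0.32,0],
    [0,0,-0.33,0],
    [0,0,-0.33,0]
  ]
}}

```text
clock: 41.23
ee_pos: [0.5667, -0.0158, 0.223]
tcp_rot: [0.497, 0.868, 0.001, -0.003]
force: [-0.2, -0.2, -0.5]
opening: 0.0854
```

Emit:
{"api": "step_arm", "payload": {
  "deltas": [
    [0.15,0.05,0,0],
    [0.35,0.12,0,0],
    [0.55,0.19,0,0],
    [0.75,0.26,0,0],
    [0.85,0.3,0,0],
    [0.85,0.3,0,0],
    [0.85,0.3,0,0],
    [0.85,0.3,0,0]
  ]
}}

```text
clock: 41.9
ee_pos: [0.5131, 0.2536, 0.2229]
tcp_rot: [0.495, 0.869, 0.001, -0.005]
force: [0.1, -1.1, 0.4]
opening: 0.0852
```

Run:
```python
from meas import *
plan()
f=shot("top","11");g=shot("side","11")
# edges of S top (z=.124), M (z=.094), L (.058): sample along fixture axes from (568.4,-18), print brightness profile
th=np.radians(30.2);ux=np.array([np.cos(th),np.sin(th)]);uy=np.array([-ux[1],ux[0]]);C=np.array([.5684,-.018])
for n,im in(("top",f),("side",g)):
  G=im.astype(np.float32).sum(2)/3
  for nm,z,u,hs in(("S across",.124,ux,.014),("S along",.124,uy,.024),("M across",.094,ux,.023),("M along",.094,uy,.039),("L across",.058,ux,.034),("L along",.058,uy,.055)):
    t=np.arange(-hs-.010,hs+.0101,.0005);acc=0
    for o in np.arange(-.006,.0061,.003):
        off=o+(.004 if u is ux else .005)
        v=uy if u is ux else ux
        q=proj(n,[[*(C+u*k+v*off),z] for k in t]).astype(np.float32)
        acc=acc+cv2.remap(G,q[:,0].reshape(-1,1),q[:,1].reshape(-1,1),1).ravel()
    d=cv2.GaussianBlur(np.diff(acc/5).reshape(-1,1),(1,7),0).ravel();h=len(d)
    a=[(round(t[i]*1e3,1),round(float(d[i]),1)) for i in range(1,h-1) if abs(d[i])>1.2 and abs(d[i])>=abs(d[i-1]) and abs(d[i])>abs(d[i+1]) and abs(t[i])>hs-.011]
    print(n,nm,hs*1e3,a)
```

```text
at [0.5131 0.2536 0.2229] 120.66 F [ 0.1 -1.1  0.4] open 0.0852 t 41.9
scale 1.5625
scale 1.5625
top S across 14.0 [(np.float64(-17.0), -3.6), (np.float64(-12.5), 3.7), (np.float64(3.0), 2.0), (np.float64(14.0), -6.2)]
top S along 24.0 [(np.float64(-27.0), -3.5), (np.float64(-22.0), 3.5), (np.float64(23.5), -4.1), (np.float64(27.5), 3.2)]
top M across 23.0 [(np.float64(-26.5), -3.2), (np.float64(-22.0), 3.3), (np.float64(-14.0), -3.6), (np.float64(18.0), -6.1), (np.float64(28.5), -2.9)]
top M along 39.0 [(np.float64(-43.5), -3.8), (np.float64(-37.5), 3.6), (np.float64(-30.0), -2.8), (np.float64(38.0), -3.0), (np.float64(42.5), 3.6)]
top L across 34.0 [(np.float64(-38.5), -2.5), (np.float64(-33.5), 4.5), (np.float64(-23.5), -3.5), (np.float64(33.5), -3.0)]
top L along 55.0 [(np.float64(-61.0), -4.6), (np.float64(-54.5), 5.3), (np.float64(-47.5), -2.9), (np.float64(53.5), -3.4), (np.float64(58.5), 1.5)]
side S across 14.0 [(np.float64(-16.0), 4.4), (np.float64(12.5), -7.6), (np.float64(17.0), -8.4), (np.float64(21.0), 5.9)]
side S along 24.0 [(np.float64(-31.5), -4.2), (np.float64(-26.0), 10.3), (np.float64(-16.5), 1.2), (np.float64(22.0), -9.1), (np.float64(29.0), -3.5)]
side M across 23.0 [(np.float64(-25.5), 4.5), (np.float64(-15.0), -3.7), (np.float64(16.0), -3.6), (np.float64(19.5), 3.6)]
side M along 39.0 [(np.float64(-47.5), -2.8), (np.float64(-41.0), 12.9), (np.float64(-32.0), -7.0), (np.float64(40.5), -7.6), (np.float64(45.5), 2.8)]
side L across 34.0 [(np.float64(-37.0), 5.2), (np.float64(-23.5), -4.5), (np.float64(24.0), -3.3), (np.float64(35.5), 2.3), (np.float64(40.0), 4.0)]
side L along 55.0 [(np.float64(-58.0), 12.6), (np.float64(-50.0), -5.3), (np.float64(-45.5), -1.3), (np.float64(59.0), -2.2)]
```

Run:
```python
from plan import *
f=np.load("pics/top11.npy").astype(np.float32).sum(2)/3
g=np.load("pics/top7.npy").astype(np.float32).sum(2)/3
C=np.array([.5684,-.0175])
for nm,G in(("seated",g),("now",f)):
    out=[]
    for a in (120.,135,150,165,180,225,240,255,270,285,300):
        t=np.radians(a);rr=np.arange(.08,.0905,.0005)
        q=proj("top",[[C[0]+r*np.cos(t),C[1]+r*np.sin(t),.014] for r in rr]).astype(np.float32)
        v=cv2.remap(G,q[:,0].reshape(-1,1),q[:,1].reshape(-1,1),1).ravel();d=cv2.GaussianBlur(np.diff(v).reshape(-1,1),(1,5),0).ravel();out.append(round(float(rr[d.argmin()]*1e3),1))
    print(nm,out)
# bystanders and peg: start vs now in side/top, small patches, phase shift
for n,A,B,L in(("top","top0","top11",{"bottle":(385,155),"roll":(328,109),"disp":(200,108)}),("top","top7","top11",{"peg":(281,209)})):
    a=np.load(f"pics/{A}.npy").astype(np.float32).mean(2);b=np.load(f"pics/{B}.npy").astype(np.float32).mean(2)
    for k,(x,y) in L.items():
        h=22 if k!="peg" else 9;w=cv2.createHanningWindow((2*h,2*h),5)
        print(k,cv2.phaseCorrelate(a[y-h:y+h,x-h:x+h],b[y-h:y+h,x-h:x+h],w))
```

```text
seated [81.5, 84.0, 85.0, 84.0, 84.0, 84.0, 84.5, 84.5, 85.0, 85.5, 84.0]
now [81.5, 84.0, 85.0, 84.0, 84.0, 84.0, 84.0, 84.5, 85.0, 85.5, 84.0]
bottle ((0.403148065180158, 0.217662198455983), 0.845925772867085)
roll ((0.5070387373680063, 0.5946515251385236), 0.8903363884819878)
disp ((0.6639667580555262, 0.4918869156948773), 0.845815591223446)
peg ((-0.14867484480090098, -0.0829753077118216), 0.9816336238089903)
```

```bash
python3 -c "
from rig import *
print(sign_off())"
```

```text
the job is handed in; nothing more can be done
None
```

The job is handed in at about 42 s. The plate was turned about 184° by its peg and pushed flush to the bar, and the cartons are stacked large, medium, small on it. The gripper is open and clear of the stack.

**Mended on the way**
- My first grip on the peg was poor, so I reopened and took it lower.
- The large carton first landed about 4.5 mm off centre. I regripped and shifted it before stacking the next one.

**Last checks**
- **Plate:** its rim and peg have not moved since it was seated.
- **Centring:** in the top view, every carton edge I could measure puts the cartons within about 1 mm of centre, with nothing overhanging. The medium carton's bar-side edge was hidden.
- **Squareness:** the large carton measured 0.2° off the bar direction and the medium about 0.7°, the latter from hand-picked corners. I did not measure the small carton's angle on its own; it was set down with the gripper at the bar's angle.
- **Disagreement:** the side view reads the stack about 2 mm off. It shows the plate off by a similar amount, so I take this as calibration error.
- **Bystanders:** the bottle, tape roll and dispenser each appear shifted by about 0.5–0.8 pixel since the start. I put that down to moving shadows, since the arm never went near them.

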